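# Grease and load the running-in rail

## Task

First take the brush from its stand, dip its tip well into the white grease pot, dab the tip on top of the rounded open end of the aluminium rail, and before you finish stand the brush in its stand again. Once the rail is greased, slide every clock movement lying on the bench (each on its wooden carrier) onto the rail from that open end until each one clicks into one of the rail's detents and stays there, filling the rail from the far end so that there is room for all. When all are home, throw the start lever fully over to its other side; do not knock over the grease pot, the oil bottle or the jar.

Things in the scene. Friction and masses are not known exactly. Their poses are not given: they have to be found in the camera images.
- movement1: brass clock movement on a wooden carrier, 0.34-0.53 kg; origin: centre of underside. Carrier (steel runners below) 64 (x) x 80 (y) x 32 mm high, T-slot along y underneath, open at both ends (mouth 22 wide, 6 high; inside 34 wide, ceiling at z = 17 mm, 18 mm notch at its middle). Brass part 36 (x) x 56 (y), z = 32 to 92 mm: grip across its 36 mm. Either end may go first. None if absent
- movement2: brass clock movement on a wooden carrier, 0.34-0.53 kg; origin: centre of underside. Carrier (steel runners below) 64 (x) x 80 (y) x 32 mm high, T-slot along y underneath, open at both ends (mouth 22 wide, 6 high; inside 34 wide, ceiling at z = 17 mm, 18 mm notch at its middle). Brass part 36 (x) x 56 (y), z = 32 to 92 mm: grip across its 36 mm. Either end may go first. None if absent
- movement3: brass clock movement on a wooden carrier, 0.34-0.53 kg; origin: centre of underside. Carrier (steel runners below) 64 (x) x 80 (y) x 32 mm high, T-slot along y underneath, open at both ends (mouth 22 wide, 6 high; inside 34 wide, ceiling at z = 17 mm, 18 mm notch at its middle). Brass part 36 (x) x 56 (y), z = 32 to 92 mm: grip across its 36 mm. Either end may go first. None if absent
- rack: rail rack, fixed: steel bed 90 (x) x 12 mm high, y = -250 to +165 mm; on it, along y, a T-shaped aluminium rail from y = -135 (rounded open end) to +142.5 mm (steel stop 40 mm high). Rail stem 18 wide; head 30 wide, 8 to 15 mm above the bed. Slide carriers on towards +y, within 2 mm sideways and held 0 to 2 mm above the bed; once on they cannot be lifted. Origin: on the bench under the rail's line
- rail_nose (a point): point on top of the rail's head, 14 mm in from the tip of its open end, where the grease is to be dabbed; axes as the rack's
- bed_front (a point): point on top of the bare front part of the bed, on the rail's line, 57 mm before the rail's tip: a good place to set a carrier (its origin here, its y axis along the rack's y) before sliding it on; axes as the rack's
- station1 (a point): point on the bed's top under detent 1 (nearest the open end): a carrier is home when its origin is here; axes as the rack's. Stations are 88 mm apart. The detent is a steel roller sprung up 5.5 mm out of the rail's top; a carrier needs about 5 to 9 N along the rail to ride over it, then 4 to 6 N holds it
- station2 (a point): point on the bed's top under detent 2 (middle): a carrier is home when its origin is here; axes as the rack's. Stations are 88 mm apart. The detent is a steel roller sprung up 5.5 mm out of the rail's top; a carrier needs about 5 to 9 N along the rail to ride over it, then 4 to 6 N holds it
- station3 (a point): point on the bed's top under detent 3 (nearest the stop, 2.5 mm short of it): a carrier is home when its origin is here; axes as the rack's. Stations are 88 mm apart. The detent is a steel roller sprung up 5.5 mm out of the rail's top; a carrier needs about 5 to 9 N along the rail to ride over it, then 4 to 6 N holds it
- brush: round stiff brush standing upright, tip down, in the stand: 140 mm long, 16 mm thick all along, the tip tapering to 12 mm over the last 10 mm, 0.05 kg. Origin at the tip (bottom centre); z points along the handle to its top. Grip the handle from above about 110 mm from the tip
- stand_hole0 (a point): centre of the mouth of the hole in the brush stand, a fixed wooden block 65 x 65 x 60 mm high; the hole is 23 mm wide, chamfered, 52 mm deep; the point is on the block's top, z up
- start_base: start lever's housing, fixed: grey block 70 (x) x 50 (y) x 25 mm high. Origin: centre of the underside; the lever swings in its x-z plane about an axle along y, 22 mm up
- start (a joint): angle of the start lever: 0 = off, leaning 0.5 rad to -x of its housing; 1.0 = fully thrown, leaning 0.5 rad to +x. Moves with under 2 N at the ball and stays where it is left
- start_tip (a point): centre of the black ball (26 mm across) at the lever's tip, 80 mm from the axle; the rod is 10 mm thick
- pot: open white grease pot, loose, 0.35 kg: 50 mm high, 70 mm across the rim, 56 mm across the foot, wall 4 mm, floor 5 mm thick. Origin: centre of the underside; z up
- oil_bottle: white plastic bottle with a red cap, 44 mm across, 100 mm high, loose, not to be knocked over. Origin: centre of the underside
- jar: glass jar with a steel lid, 60 mm across, 75 mm high, loose, not to be knocked over. Origin: centre of the underside
Things that resemble listed ones, but are neither listed nor needed, are in the scene too. What is shaped like the start_base but green is not meant.

How it is judged:
On the way, in this order (a step that is already met when the one before it is completed fails the run):
1. the brush tip is dipped into the grease pot, at least 20 mm below its rim (horizontal distance between brush and pot below 0.028 m and z of brush in the frame of pot below 0.03 m and angle between pot's own z axis and vertical below 0.2 rad), for 0.1 s.
2. the brush tip touches the top of the rail's open end (within 14 mm of rail_nose) (distance between brush and rail_nose below 0.014 m and contact force between brush and rack above 0.2 N), for 0.1 s.
3. a movement has clicked home at a station of the greased rail (none may be there before) (((distance between movement1 and station1 below 0.005 m or distance between movement1 and station2 below 0.005 m or distance between movement1 and station3 below 0.005 m) or (distance between movement2 and station1 below 0.005 m or distance between movement2 and station2 below 0.005 m or distance between movement2 and station3 below 0.005 m) or (distance between movement3 and station1 below 0.005 m or distance between movement3 and station2 below 0.005 m or distance between movement3 and station3 below 0.005 m))), for 0.2 s.
4. every movement present is home at a station while the start lever is still off ((distance between movement1 and station1 below 0.005 m or distance between movement1 and station2 below 0.005 m or distance between movement1 and station3 below 0.005 m) and (distance between movement2 and station1 below 0.005 m or distance between movement2 and station2 below 0.005 m or distance between movement2 and station3 below 0.005 m) and (distance between movement3 and station1 below 0.005 m or distance between movement3 and station2 below 0.005 m or distance between movement3 and station3 below 0.005 m) and value of joint start below 0.3 rad), for 0.2 s.
5. the start lever is thrown fully over with every movement home ((distance between movement1 and station1 below 0.005 m or distance between movement1 and station2 below 0.005 m or distance between movement1 and station3 below 0.005 m) and (distance between movement2 and station1 below 0.005 m or distance between movement2 and station2 below 0.005 m or distance between movement2 and station3 below 0.005 m) and (distance between movement3 and station1 below 0.005 m or distance between movement3 and station2 below 0.005 m or distance between movement3 and station3 below 0.005 m) and value of joint start above 0.85 rad), for 0.1 s.
At the end, for the whole second after the job is handed in: every movement present is at rest with its origin within 5 mm of one of the three stations; the brush stands in its stand (tip within 12 mm of the hole's axis and 35 mm or more below its mouth, leaning under 0.3 rad) at rest; the start lever is thrown (joint above 0.85) (all of step 5 and linear speed of each of movement1, movement2, movement3, brush below 0.02 m/s and horizontal distance between brush and stand_hole0 below 0.012 m and z of brush in the frame of stand_hole0 below -0.035 m and angle between brush's own z axis and vertical below 0.3 rad); the robot touches nothing.
It fails at once if the grease pot is knocked over (angle between pot's own z axis and vertical above 0.6 rad).
It fails at once if the oil bottle is knocked over (angle between oil_bottle's own z axis and vertical above 0.6 rad).
It fails at once if the jar is knocked over (angle between jar's own z axis and vertical above 0.6 rad).
Of movement1, movement2, movement3 only 2 to 3 are there at a start; the rules pass over those that are not, and their reading is None.
At some moment in a run one of movement1, movement2, movement3 may be knocked a few centimetres aside while the robot is not near it.
It also fails if it takes over 208 s, if anything falls off the work surface, if the arm or the gripper's body presses on something with over 40 N, if the wrist force passes 120 N, or if a joint passes its speed limit or range.

## Robot

A 7-joint arm with a two-finger parallel gripper is mounted at the origin on the work surface. World frame = base frame: x ahead of the robot, y to its left, z up, the work surface at z = 0. Lengths are in m, angles in rad, forces in N, time in s.
With the tool pointing down it reaches from about 0.425 to 0.925 m from the base axis. Payload 6.8 kg.
Tool frame: the origin (TCP) lies between the finger pads; the fingertips stand r.tips_ahead ahead of it and the grasp point (between the pads) lies 5 mm behind it (r.tips_ahead is the distance from the TCP to the fingertips, in m); z points along the fingers, y is the line along which they close (so a half turn about z gives the same grasp; the last joint's range is limited). The gripper opens to 85 mm and grips with 20 to 120 N. Pads are 22 mm wide; open, the fingers measure 114 mm over their backs; the gripper's body (76 mm by 85 mm) begins 54 mm behind the grasp point. The pads swing forward as they close: fully open they stand 13 mm farther back than shut.
Start: joints at [-1.419, 0.477, 0.022, 1.555, -0.011, 1.109, -0.083], TCP at [0.173, 0.652, 0.215] pointing down, gripper open.
Joint ranges: [-2.96, 2.96], [-0.34, 2.1], [-1.41, 1.46], [0.24, 2.44], [-1.37, 4.51], [0.17, 1.92], [-2.96, 2.96]. Speed limits (rad/s): [2.39, 2.39, 3.14, 3.14, 3.14, 3.14, 3.14].

## Interface

Orientations are given as a rotation vector (axis times angle).
In Python, from bench import r gives the robot as it stands.
- The arm moves only by the tool move_arm, never from a script. Its argument "rows" is one flat list of numbers, 4 for each row, row after row: the shift along the tool's x, y, z in cm, then the turn about the tool's z in degrees. In form: [tx, ty, tz, twist, tx, ty, tz, twist, ...]. A call has 1 to 10 rows; each row is the pose to reach, as a shift and turn from the pose commanded when the call began, along the tool's axes at that moment; what a row does not reach only later rows make up. A row lasts 1/8 s, in which the tool goes at most 62.5 mm and 10.7 degrees, less where a joint would pass 70% of its speed; a pose out of reach is approached as far as the arm can. A call with a gripper value outside its range is refused whole. "fingers" is the opening, from 0 (shut) to 1 (fully open), set as the call begins (left out, the last holds). The fingers move at their own pace and stop on an object; "newtons" is the grip in N (left out, the last holds). Time passes only in rows, so rows that repeat a pose let the fingers close. It gives the time, the measured TCP pose, the force, the opening and the grip force at its end, in the units of the state.
- r.get_obs(): the state, without advancing time (a new reading comes with each control period).
- r.grab_frame(name): name is "side" or "top" or "wrist"; returns the picture (420x560x3 uint8, blue, green, red); there is no depth.
- r.camera_params(name): a dict with "fx", "fy", "cx", "cy" (pixels), "k1" (the pictures are not rectified: a ray, as slopes to the right and down, at radius r is drawn at 1 + k1 r^2 times it, then the intrinsics apply), "world_from_camera" (4x4, takes a point from camera to world coordinates). Camera axes: x right, y down, z forward; pixel columns grow to the right and rows downward; lengths in m; the calibration is good to about 2 mm. A picture is of the moment at which its call begins: read the wrist's pose just before it. camera_params takes no time and is no camera call; for the wrist camera it gives the pose at the moment of the call.
- r.hand_in(): hands the job in; it is judged then, once.
The state is a dict: "clock": time; "joints": joint angles; "qvel": joint speeds; "tau": joint torques, N m; "tcp_pos": TCP position; "orientation": TCP orientation; "contact_force": force on the tool from outside, world axes, zero at the start; "moment": the same for the moment, N m; "grip_width": finger opening in m; "gripper_force": force on a finger pad.
Only numpy, scipy, OpenCV 4.12 (cv2) and the standard library are available. Lean on these libraries where they do the work, as an engineer would, in place of code of your own. Each camera call takes 0.05 s, during which the arm holds its last target. There are 200 camera calls.

## Working session

There is one attempt and no reset: what is moved stays moved. The work goes in short steps, Python scripts to look and compute and a tool call to move; the robot and the scene stay as the last step left them, time stands still between calls to the robot, and variables do not carry over. Pictures are saved under pics/ and viewed, at most 14 in all, crops included, and the job is handed in when it is done.

Besides the shell and the picture viewer there is one more tool, called after "Call:" as name(argument=value, ...) on one line, values as JSON. move_arm: Moves the arm, as the interface text tells. Its arguments: {"type":"object","properties":{"rows":{"type":"array"},"fingers":{"type":"number"},"newtons":{"type":"number"}},"required":["rows"]}

```bash
mkdir -p pics
python3 - <<'E'
from bench import r
import cv2
o=r.get_obs();print({k:(v if not hasattr(v,'round') else v) for k,v in o.items()});print(r.tips_ahead)
for n in("top","side"):
    cv2.imwrite(f"pics/{n}0.png",r.grab_frame(n));print(n,r.camera_params(n))
print(r.camera_params("wrist"))
E
```

```text
{'clock': 0.0, 'joints': array([-1.41911154,  0.47778129,  0.02232984,  1.55647598, -0.0115067 ,
        1.10929027, -0.08313309]), 'qvel': array([ 0.00029912, -0.00027364,  0.00162304,  0.00098928,  0.00077732,
       -0.00021329, -0.00034295]), 'tau': array([-1.35471291e-05, -5.96446574e+01,  1.60752084e+00, -2.81200737e+01,
        1.23667350e-02,  9.20467253e-03, -1.92526741e-06]), 'tcp_pos': array([0.17323607, 0.65173687, 0.2138278 ]), 'orientation': array([-4.06917042e-01, -3.11501377e+00,  2.86426908e-03]), 'contact_force': array([-0.987122  , -0.24498221, -0.09528099]), 'moment': array([0.01054017, 0.0648681 , 0.02757353]), 'gripper_force': 0.0, 'grip_width': 0.08514089213786694}
0.014
top {'fx': 383.8770201460827, 'fy': 383.8770201460827, 'cx': 280.6537886395759, 'cy': 201.28221983427684, 'k1': -0.11077484858163135, 'world_from_camera': array([[ 0.00320972, -0.99172029,  0.12837666,  0.34152617],
       [-0.99996173, -0.00213819,  0.00848374, -0.00542443],
       [-0.00813901, -0.12839898, -0.99168919,  1.16188429],
       [ 0.        ,  0.        ,  0.        ,  1.        ]])}
side {'fx': 395.4061114581835, 'fy': 395.4061114581835, 'cx': 282.60329154763235, 'cy': 209.51306398959377, 'k1': -0.022825378624540527, 'world_from_camera': array([[-0.99855198, -0.04356109,  0.03156542,  0.45610872],
       [-0.05340484,  0.73213545, -0.6790623 ,  0.60600668],
       [ 0.00647053, -0.67976475, -0.73340167,  0.72581213],
       [ 0.        ,  0.        ,  0.        ,  1.        ]])}
{'fx': 374.723002706347, 'fy': 374.723002706347, 'cx': 277.4960676371583, 'cy': 209.69744874768523, 'k1': -0.07545348134195305, 'world_from_camera': array([[ 0.25678393,  0.92235706,  0.28865111,  0.10017379],
       [ 0.96646761, -0.244587  , -0.07821484,  0.67150705],
       [-0.00154171,  0.29905626, -0.95423424,  0.37355835],
       [ 0.        ,  0.        ,  0.        ,  1.        ]])}
```

View pics/top0.png

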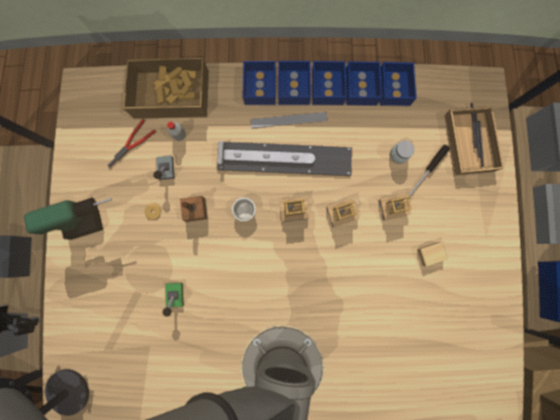

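View pics/side0.png

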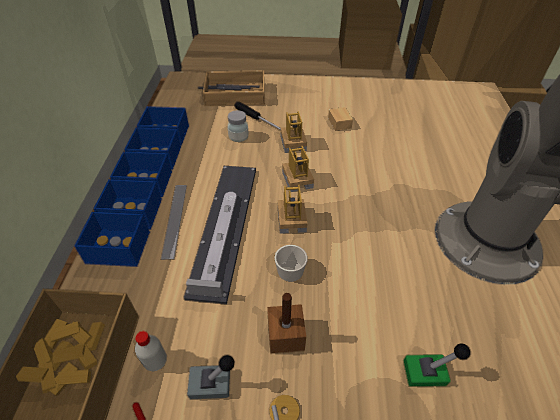

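Top view: the rack lies at (285,158) with its open end on the right (315,158). The three movements are at (294,209), (344,212) and (396,207). The plain block at (432,253) has no brass, so it is a decoy. The pot is at (244,210), and the brush in its stand is at (193,208). The grey lever at (165,168) is the one meant, because the one at (174,297) is green. I'll enlarge this area to confirm.

```bash
cat > h.py <<'E'
import numpy as np, cv2
from bench import r
def und(p,uv):
    K=np.array([[p['fx'],0,p['cx']],[0,p['fy'],p['cy']],[0,0,1]])
    return cv2.undistortPoints(np.array(uv,float).reshape(-1,1,2),K,np.array([p['k1'],0,0,0,0.])).reshape(-1,2)
def ray(p,uv):
    T=p['world_from_camera'];d=np.c_[und(p,uv),np.ones(len(np.reshape(uv,(-1,2))))]@T[:3,:3].T
    return T[:3,3],d
def at(p,uv,z):
    c,d=ray(p,uv);z=np.broadcast_to(z,len(d));return c+d*((z-c[2])/d[:,2])[:,None]
def proj(p,X):
    T=np.linalg.inv(p['world_from_camera']);X=np.reshape(X,(-1,3))@T[:3,:3].T+T[:3,3];s=X[:,:2]/X[:,2:]
    s=s*(1+p['k1']*(s**2).sum(1,keepdims=True));return s*[p['fx'],p['fy']]+[p['cx'],p['cy']]
def tri(p1,u1,p2,u2):
    c1,d1=ray(p1,u1);c2,d2=ray(p2,u2);d1=d1[0];d2=d2[0]
    s=np.linalg.lstsq(np.c_[d1,-d2],c2-c1,rcond=None)[0];a=c1+s[0]*d1;b=c2+s[1]*d2
    return (a+b)/2,np.linalg.norm(a-b)
E
python3 - <<'E'
from h import *
t=cv2.imread('pics/top0.png');cv2.imwrite('pics/t1.png',cv2.resize(t[115:235,145:305],None,fx=5,fy=5,interpolation=cv2.INTER_CUBIC))
cv2.imwrite('pics/t2.png',cv2.resize(t[115:235,280:440],None,fx=5,fy=5,interpolation=cv2.INTER_CUBIC))
E
```

```text
(no output)
```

View pics/t1.png

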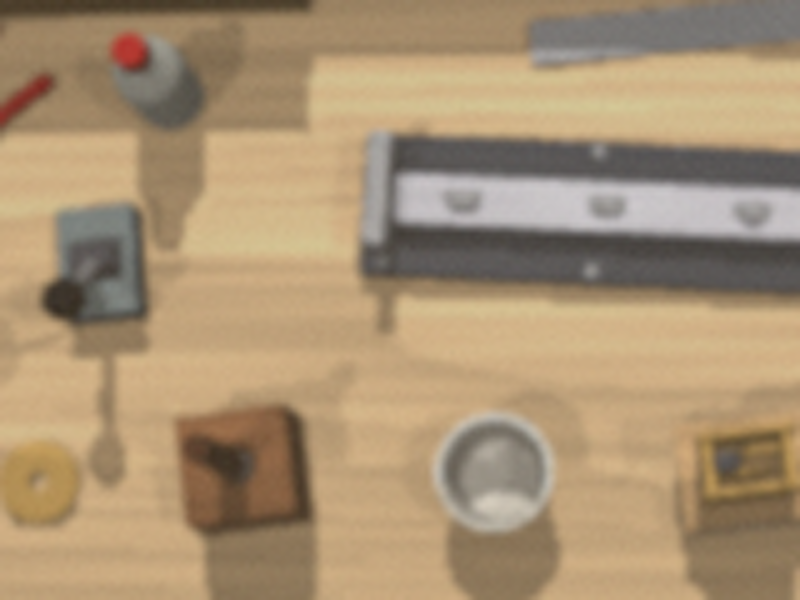

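View pics/t2.png

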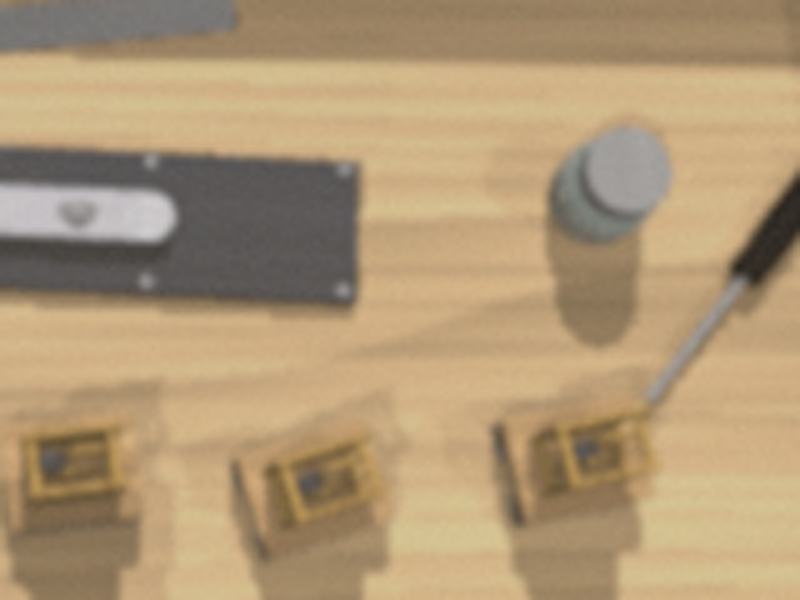

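Run:
```python
from h import *
np.set_printoptions(precision=4,suppress=True)
p=r.camera_params('top')
A=lambda L:[(145+(x+.5)/5-.5,115+(y+.5)/5-.5) for x,y in L]
B=lambda L:[(280+(x+.5)/5-.5,115+(y+.5)/5-.5) for x,y in L]
def show(n,uv,z):
    q=at(p,uv,z);print(n,q[:,:2].tolist() if 0 else q[:,:2].round(4).tolist(),'mean',q.mean(0)[:2],'sides',np.linalg.norm(q-np.roll(q,-1,0),axis=1))
    e=q[1]-q[0];print('   edge ang',np.degrees(np.arctan2(e[1],e[0])))
show('stand',A([(178,420),(287,407),(303,522),(193,530)]),.06)
show('pot',A([(435,470),(552,470)]),.05)
show('house',A([(57,212),(133,206),(142,315),(68,320)]),.025)
show('ball',A([(64,298)]*2),.022+.08*np.cos(.5))
show('m1',B([(22,437),(117,427),(124,490),(28,502)]),.092)
show('m2',B([(272,475),(366,438),(380,487),(296,525)]),.092)
show('m3',B([(555,433),(648,410),(655,470),(572,485)]),.092)
show('rollers',A([(463,203),(607,208),(753,213)]),.03)
show('tip',B([(178,216)]*2),.027)
show('railmid',B([(5,188),(5,240)]),.027);show('railmidA',A([(400,175),(400,223)]),.027)
show('bedend',B([(358,163),(355,304)]),.012)
show('bottle',A([(130,50)]*2),.1)
show('jar',B([(627,170)]*2),.075)
```

```text
stand [[0.4914, 0.298], [0.4992, 0.2336], [0.432, 0.2223], [0.427, 0.2868]] mean [0.4624 0.2602] sides [0.0648 0.0682 0.0647 0.0654]
   edge ang -83.11715514940052
pot [[0.4636, 0.1474], [0.4638, 0.0788]] mean [0.4637 0.1131] sides [0.0685 0.0685]
   edge ang -89.84368444366935
house [[0.6255, 0.389], [0.6289, 0.3412], [0.5607, 0.3325], [0.5577, 0.3785]] mean [0.5932 0.3603] sides [0.0479 0.0688 0.0462 0.0686]
   edge ang -85.87114519070124
ball [[0.5579, 0.3588], [0.5579, 0.3588]] mean [0.5579 0.3588] sides [0. 0.]
   edge ang 0.0
m1 [[0.478, -0.0057], [0.4838, -0.0591], [0.4482, -0.0629], [0.4414, -0.0091]] mean [ 0.4628 -0.0342] sides [0.0537 0.0358 0.0542 0.0368]
   edge ang -83.81925680026792
m2 [[0.4568, -0.146], [0.4779, -0.1995], [0.4501, -0.2068], [0.4287, -0.1591]] mean [ 0.4534 -0.1779] sides [0.0574 0.0287 0.0523 0.031 ]
   edge ang -68.51641314616612
m3 [[0.4809, -0.3074], [0.4942, -0.3617], [0.4599, -0.3644], [0.4514, -0.3162]] mean [ 0.4716 -0.3375] sides [0.0559 0.0344 0.049  0.0308]
   edge ang -76.23332698351396
rollers [[0.6287, 0.1365], [0.6255, 0.049], [0.6225, -0.0393]] mean [0.6255 0.0487] sides [0.0875 0.0884 0.1759]
   edge ang -92.08954613630534
tip [[0.6215, -0.1], [0.6215, -0.1]] mean [ 0.6215 -0.1   ] sides [0. 0.]
   edge ang 0.0
railmid [[0.6387, 0.0049], [0.6064, 0.0048]] mean [0.6226 0.0049] sides [0.0324 0.0324]
   edge ang -179.8148581983337
railmidA [[0.6471, 0.1758], [0.617, 0.1751]] mean [0.6321 0.1755] sides [0.0301 0.0301]
   edge ang -178.51135692851147
bedend [[0.6594, -0.2131], [0.5706, -0.2091]] mean [ 0.615  -0.2111] sides [0.0889 0.0889]
   edge ang 177.39602560043096
bottle [[0.7035, 0.3249], [0.7035, 0.3249]] mean [0.7035 0.3249] sides [0. 0.]
   edge ang 0.0
jar [[0.6392, -0.3613], [0.6392, -0.3613]] mean [ 0.6392 -0.3613] sides [0. 0.]
   edge ang 0.0
```

```bash
cat >> h.py <<'E'
def go(x,y,z,phi=None):
    "print tool-frame shift (cm) and twist (deg) from the measured pose to the target"
    from scipy.spatial.transform import Rotation as R
    o=r.get_obs();M=R.from_rotvec(o['orientation']).as_matrix()
    d=M.T@(np.array([x,y,z])-o['tcp_pos'])*100
    p0=np.degrees(np.arctan2(M[1,1],M[0,1]));tw=0 if phi is None else (p0-phi+180)%360-180
    print('t',round(o['clock'],2),'tcp',o['tcp_pos'].round(4),'phi',p0.round(2),'tilt',(M[:,2]).round(3),'shift',d.round(2),'twist',round(tw,1),'grip',o['grip_width'].round(4),o['gripper_force'],'F',o['contact_force'].round(1),'j7',o['joints'][6].round(2))
def snap(n,f,crop=None,k=1):
    p=r.camera_params(n);im=r.grab_frame(n);cv2.imwrite(f'pics/raw_{f}.png',im);np.save(f'pics/{f}.npy',p,allow_pickle=True)
    if crop: u0,v0,u1,v1=crop;im=im[v0:v1,u0:u1]
    cv2.imwrite(f'pics/{f}.png',cv2.resize(im,None,fx=k,fy=k,interpolation=cv2.INTER_CUBIC));return p
def cam(f): return np.load(f'pics/{f}.npy',allow_pickle=True).item()
E
python3 -c "
from h import *
go(.4624,.2602,.25,90)"
```

```text
Traceback (most recent call last):
  File "h.py", line 24, in go
    print('t',round(o['clock'],2),'tcp',o['tcp_pos'].round(4),'phi',p0.round(2),'tilt',(M[:,2]).round(3),'shift',d.round(2),'twist',round(tw,1),'grip',o['grip_width'].round(4),o['gripper_force'],'F',o['contact_force'].round(1),'j7',o['joints'][6].round(2))
                                                                                                                                                       ^^^^^^^^^^^^^^^^^^^^^
AttributeError: 'float' object has no attribute 'round'
```

```bash
sed -i "s/o\['grip_width'\].round(4),o\['gripper_force'\]/round(float(o['grip_width']),4),round(float(o['gripper_force']),1)/" h.py
python3 -c "
from h import *
go(.4624,.2602,.25,90)"
```

```text
t 0.1 tcp [0.1732 0.6518 0.2139] phi 75.12 tilt [-0.    -0.002 -1.   ] shift [-38.01 -30.43  -3.55] twist -14.9 grip 0.0851 0.0 F [ 0.6 -0.8 -1. ] j7 -0.08
```

Call:
move_arm(rows=[0, 0, -3.6, 0, -4, -4, -3.6, 0, -8.5, -7, -3.6, -7, -13, -10.5, -3.6, -14.9, -18, -14.5, -3.6, -14.9, -23, -18.5, -3.6, -14.9, -28, -22.5, -3.6, -14.9, -33, -26.5, -3.6, -14.9, -38, -30.4, -3.6, -14.9, -38, -30.4, -3.6, -14.9])

```text
clock: 1.35
tcp_pos: [0.4652, 0.2557, 0.2507]
orientation: [0.013, 3.141, -0.003]
contact_force: [-0.8, 0.8, 0.0]
grip_width: 0.0849
gripper_force: 0.0
```

```bash
python3 -c "
from h import *
snap('wrist','w1')
go(.4624,.2602,.25,90)"
```

```text
t 1.4 tcp [0.4642 0.2576 0.2506] phi 89.67 tilt [ 0.    -0.001 -1.   ] shift [0.18 0.26 0.06] twist -0.3 grip 0.0856 0.0 F [0.8 1.2 0. ] j7 0.98
```

View pics/w1.png

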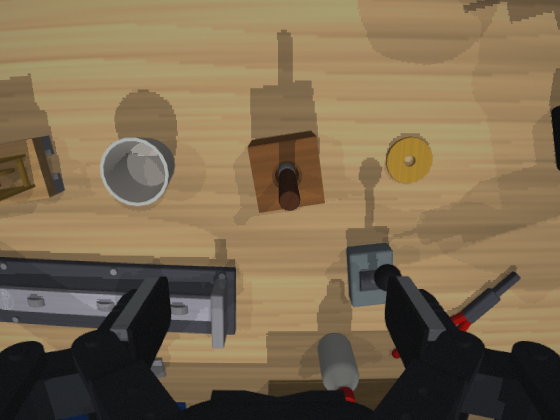

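The wrist view shows the brush top at (290,200), the brush leaving its hole at (287,178), the pot rim centred at about (137,171) and the grey lever's ball at (387,277).

```bash
python3 -c "
from h import *
np.set_printoptions(precision=4,suppress=True)
p=cam('w1')
print('brushtop',at(p,[(290,200)],.148),'hole',at(p,[(287,175)],.06),'stand',at(p,[(248,148),(315,133),(325,203),(259,212)],.06).mean(0))
q=at(p,[(101,171),(172,171),(137,138),(137,205)],.05);print('pot',q,q.mean(0))
print('ball',at(p,[(387,277)],.092));print('rollers',at(p,[(36,300),(105,305),(178,309)],.03))
go(.4624,.2602,.25,90)
"
```

```text
brushtop [[0.4645 0.2645 0.148 ]] hole [[0.4648 0.2643 0.06  ]] stand [0.4647 0.264  0.06  ]
pot [[0.4608 0.0797 0.05  ]
 [0.4619 0.1515 0.05  ]
 [0.4291 0.1201 0.05  ]
 [0.4964 0.1123 0.05  ]] [0.4621 0.1159 0.05  ]
ball [[0.5574 0.3588 0.092 ]]
rollers [[ 0.6204 -0.0366  0.03  ]
 [ 0.6256  0.0494  0.03  ]
 [ 0.6302  0.1369  0.03  ]]
t 1.4 tcp [0.4642 0.2576 0.2506] phi 89.67 tilt [ 0.    -0.001 -1.   ] shift [0.18 0.26 0.06] twist -0.3 grip 0.0856 0.0 F [0.8 1.2 0. ] j7 0.98
```

Call:
move_arm(rows=[0, 0.4, 4, 0, 0, 0.4, 8, 0, 0, 0.4, 11, 0, 0, 0.4, 13.3, 0, 0, 0.4, 13.7, 0, 0, 0.4, 13.7, 0])

```text
clock: 2.15
tcp_pos: [0.4622, 0.266, 0.1141]
orientation: [0.002, -3.141, -0.001]
contact_force: [0.6, -0.2, -0.4]
grip_width: 0.0852
gripper_force: 0.0
```

Call:
move_arm(rows=[0, 0, 0, 0, 0, 0, 0, 0, 0, 0, 0, 0, 0, 0, 0, 0, 0, 0, 0, 0, 0, 0, 0, 0, 0, 0, 0, 0, 0, 0, 0, 0], fingers=0, newtons=40)

```text
clock: 3.15
tcp_pos: [0.4629, 0.2651, 0.1141]
orientation: [-0.0, 3.141, 0.001]
contact_force: [0.3, -1.0, 5.5]
grip_width: 0.0141
gripper_force: 39.2
```

```bash
python3 -c "
from h import *
go(.4621,.1145,.113)"
```

```text
t 3.15 tcp [0.4629 0.2651 0.1141] phi 90.01 tilt [ 0.001  0.    -1.   ] shift [  0.08 -15.06   0.11] twist 0 grip 0.0141 39.2 F [ 0.3 -1.   5.5] j7 1.01
```

Call:
move_arm(rows=[0, 0, -3, 0, 0, 0, -7, 0, 0, 0, -10, 0, 0, -4, -10, 0, 0, -9, -10, 0, 0, -13.5, -10, 0, 0, -15.1, -10, 0, 0, -15.1, -10, 0])

```text
clock: 4.15
tcp_pos: [0.4624, 0.1135, 0.2136]
orientation: [-0.002, -3.141, -0.0]
contact_force: [-0.3, 1.0, -0.3]
grip_width: 0.0142
gripper_force: 39.3
```

```bash
python3 -c "
from h import *
snap('side','s1',(240,150,400,270),5)
go(.463,.1145,.123,90)"
```

```text
t 4.2 tcp [0.4624 0.1148 0.2136] phi 90.03 tilt [-0.  0. -1.] shift [-0.06 -0.04  9.06] twist 0.0 grip 0.0145 39.3 F [ 0.5  0.6 -0.9] j7 1.25
```

View pics/s1.png

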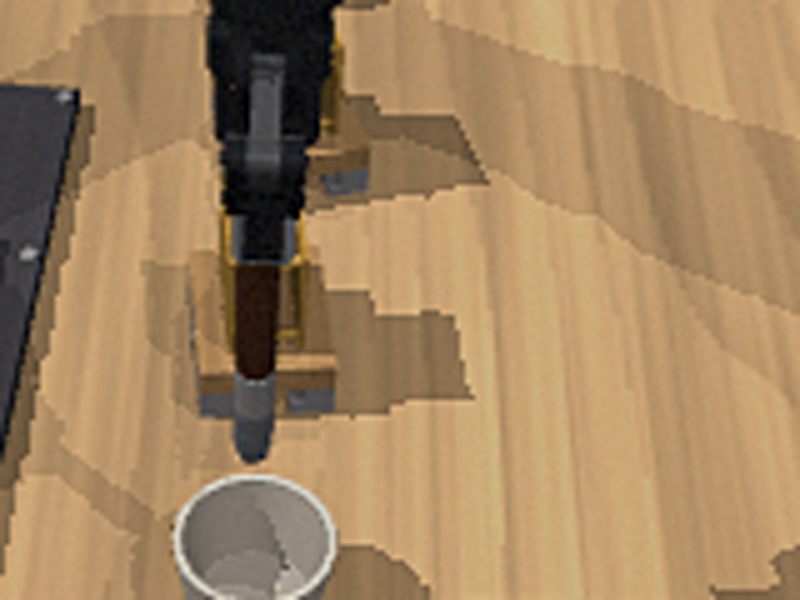

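The side crop shows the brush held vertically. Its tip is at (252,458), which is full-image (290,241), and the pot rim is centred at (255,540).

```bash
python3 -c "
from h import *
p=cam('s1');print(proj(p,[.4624,.1148,.1076]),proj(p,[.463,.1145,.05]))
print(at(p,[(240+255/5,150+538/5)],.05))"
```

```text
[[290.61442336 239.8162931 ]] [[289.74750495 256.79769991]]
[[0.46029435 0.11641112 0.05      ]]
```

Call:
move_arm(rows=[0, 0, 4, 0, 0, 0, 7, 0, 0, 0, 8.5, 0, 0, 0, 9.1, 0, 0, 0, 9.1, 0, 0, 0, 9.1, 0])

```text
clock: 4.95
tcp_pos: [0.4633, 0.1143, 0.1237]
orientation: [-0.0, 3.14, 0.001]
contact_force: [0.4, -0.4, 0.0]
grip_width: 0.0145
gripper_force: 39.3
```

Call:
move_arm(rows=[0, 0, 0, 0, 0, 0, -4, 0, 0, 0, -9.1, 0, 0, 0, -9.1, 0])

```text
clock: 5.45
tcp_pos: [0.4654, 0.1148, 0.2179]
orientation: [0.0, 3.134, 0.006]
contact_force: [0.0, 1.1, -1.4]
grip_width: 0.0143
gripper_force: 39.3
```

```bash
python3 -c "
from h import *
go(.620,-.083,.137,90)"
```

```text
t 5.45 tcp [0.4654 0.1148 0.2179] phi 89.99 tilt [ 0.008  0.004 -1.   ] shift [-15.4  -19.81   8.13] twist -0.0 grip 0.0143 39.3 F [ 0.   1.1 -1.4] j7 1.25
```

Call:
move_arm(rows=[-3, -3.8, 0, 0, -6.2, -7.8, 0, 0, -9.4, -11.8, 0, 0, -12.6, -15.8, 0, 0, -15.7, -19.8, 0, 0, -15.7, -19.8, 3, 0, -15.7, -19.8, 6, 0, -15.7, -19.8, 7.4, 0, -15.7, -19.8, 7.4, 0])

```text
clock: 6.58
tcp_pos: [0.6188, -0.0838, 0.1388]
orientation: [0.001, -3.139, -0.0]
contact_force: [-0.6, 0.1, -0.5]
grip_width: 0.0142
gripper_force: 39.3
```

```bash
python3 -c "
from h import *
snap('wrist','w2');snap('side','s2')
import cv2
cv2.imwrite('pics/s2c.png',cv2.resize(cv2.imread('pics/raw_s2.png')[150:270,180:340],None,fx=5,fy=5))
go(.620,-.083,.133,90)"
```

```text
t 6.67 tcp [ 0.6203 -0.084   0.1407] phi 90.02 tilt [ 0.001 -0.    -1.   ] shift [0.03 0.1  0.77] twist 0.0 grip 0.0143 39.3 F [ 0.  -0.2 -0.3] j7 1.8
```

View pics/w2.png

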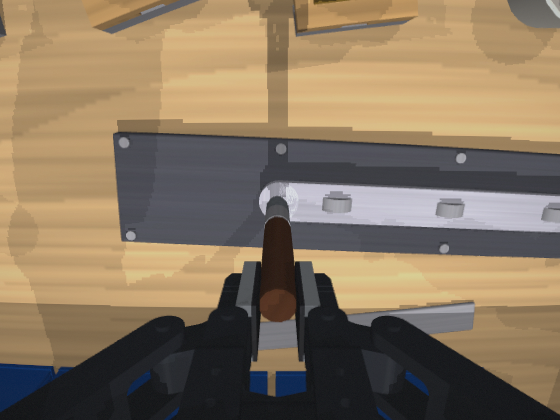

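View pics/s2c.png

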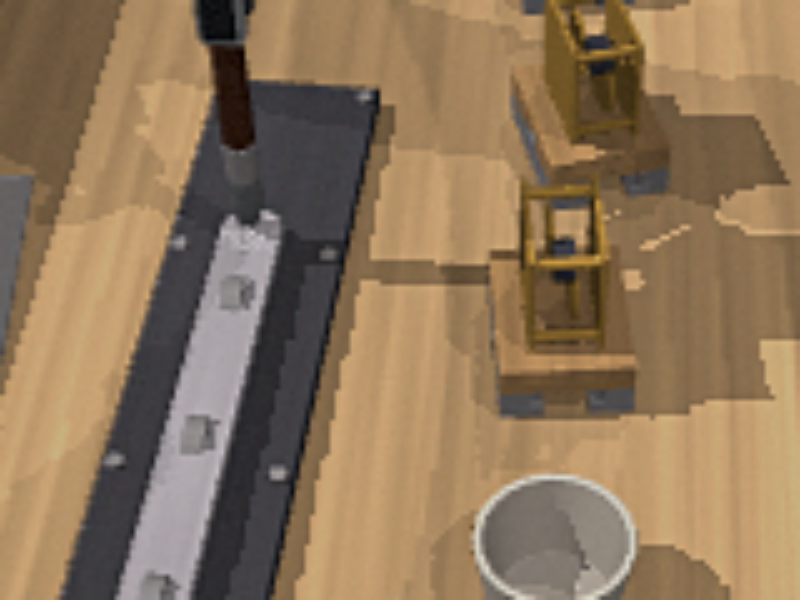

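The wrist view shows the rail tip at (259,202), rollers at (337,205) and (450,208), and the bed end corners at (118,133) and (124,240). The brush is just above the nose.

```bash
python3 -c "
from h import *
np.set_printoptions(precision=4,suppress=True)
p=cam('w2')
print('tip',at(p,[(259,202)],.027));print('edges',at(p,[(400,188),(400,226),(520,194),(520,230)],.027))
print('bed',at(p,[(117,133),(123,241)],.012));print('screws',at(p,[(124,143),(130,236),(281,149),(461,158),(444,248)],.013))
print('rollers',at(p,[(337,205),(450,209)],.030))
print(proj(p,[[.6203,-.084,.0346],[.62,-.083,.027]]))
"
```

```text
tip [[ 0.6218 -0.0979  0.027 ]]
edges [[0.6108 0.0081 0.027 ]
 [0.6411 0.0111 0.027 ]
 [0.6151 0.104  0.027 ]
 [0.6448 0.11   0.027 ]]
bed [[ 0.5711 -0.2069  0.012 ]
 [ 0.66   -0.2128  0.012 ]]
screws [[ 0.5787 -0.2018  0.013 ]
 [ 0.6551 -0.2058  0.013 ]
 [ 0.5839 -0.0813  0.013 ]
 [ 0.5899  0.0593  0.013 ]
 [ 0.6658  0.0556  0.013 ]]
rollers [[ 0.6233 -0.0394  0.03  ]
 [ 0.6264  0.0476  0.03  ]]
[[277.4629 202.8508]
 [278.7919 199.6482]]
```

Call:
move_arm(rows=[0, 0, 0.4, 0, 0, 0, 0.6, 0, 0, 0, 0.8, 0, 0, 0, 0.9, 0, 0, 0, 0.9, 0])

```text
clock: 7.3
tcp_pos: [0.6216, -0.0841, 0.1331]
orientation: [-0.0, 3.137, 0.0]
contact_force: [-0.1, 0.1, 9.7]
grip_width: 0.0141
gripper_force: 40.3
```

Call:
move_arm(rows=[0, 0, 0, 0, 0, 0, -4, 0, 0, 0, -9, 0, 2.6, 5.8, -9, 0, 5.2, 11.6, -9, 0, 7.9, 17.5, -9, 0, 10.5, 23.3, -9, 0, 13.1, 29.1, -9, 0, 15.7, 34.9, -9, 0, 15.7, 34.9, -9, 0])

```text
clock: 8.55
tcp_pos: [0.4598, 0.2702, 0.2209]
orientation: [0.014, -3.141, -0.003]
contact_force: [0.8, -0.4, -0.0]
grip_width: 0.0142
gripper_force: 39.3
```

```bash
python3 -c "
from h import *
snap('wrist','w3');go(.4629,.2651,.118,90)"
```

```text
t 8.6 tcp [0.4608 0.2684 0.2208] phi 90.36 tilt [-0.     0.001 -1.   ] shift [-0.21 -0.34 10.28] twist 0.4 grip 0.0142 39.3 F [-0.3  0.6  0.1] j7 1.0
```

Call:
move_arm(rows=[0, 0, 0, 0, 0, 0, 4, 0, 0, 0, 4, 0, 0, 0, 4, 0])

```text
clock: 9.1
tcp_pos: [0.4636, 0.2639, 0.1817]
orientation: [0.003, 3.141, 0.0]
contact_force: [0.4, -0.4, -0.8]
grip_width: 0.0144
gripper_force: 39.3
```

```bash
python3 -c "
from h import *
go(.4629,.2651,.1145,90)"
```

```text
t 9.1 tcp [0.4636 0.2639 0.1817] phi 89.88 tilt [ 0.001  0.    -1.   ] shift [0.08 0.12 6.72] twist -0.1 grip 0.0144 39.3 F [ 0.4 -0.4 -0.8] j7 1.02
```

Call:
move_arm(rows=[0, 0.1, 1.5, 0, 0, 0.1, 3, 0, 0, 0.1, 4.5, 0, 0, 0.1, 6, 0, 0, 0.1, 6.4, 0, 0, 0.1, 6.4, 0])

```text
clock: 9.85
tcp_pos: [0.4625, 0.2658, 0.1165]
orientation: [0.0, -3.141, 0.001]
contact_force: [0.4, -0.4, -0.4]
grip_width: 0.0146
gripper_force: 39.3
```

Call:
move_arm(rows=[0, 0, 0, 0, 0, 0, 0, 0, 0, 0, 0, 0, 0, 0, 0, 0, 0, 0, 0, 0, 0, 0, 0, 0], fingers=1)

```text
clock: 10.6
tcp_pos: [0.4625, 0.266, 0.1168]
orientation: [0.0, -3.142, -0.0]
contact_force: [-0.0, 0.4, 0.3]
grip_width: 0.0857
gripper_force: 0.0
```

Call:
move_arm(rows=[0, 0, -3, 0, 0, 0, -8, 0, 0, 0, -13, 0, 0, 0, -13, 0, 0, 0, -13, 0])

```text
clock: 11.22
tcp_pos: [0.4622, 0.2658, 0.2463]
orientation: [0.001, -3.141, 0.0]
contact_force: [-0.4, 0.1, 0.2]
grip_width: 0.0853
gripper_force: 0.0
```

```bash
python3 -c "
from h import *
snap('wrist','w4',(150,60,430,270),2.8);go(.463,-.034,.25,6)"
```

```text
t 11.28 tcp [0.4618 0.2655 0.2457] phi 90.02 tilt [-0.002 -0.001 -1.   ] shift [ -0.11 -29.95  -0.4 ] twist 84.0 grip 0.0849 0.0 F [ 0.  -0.3 -1. ] j7 0.99
```

View pics/w4.png

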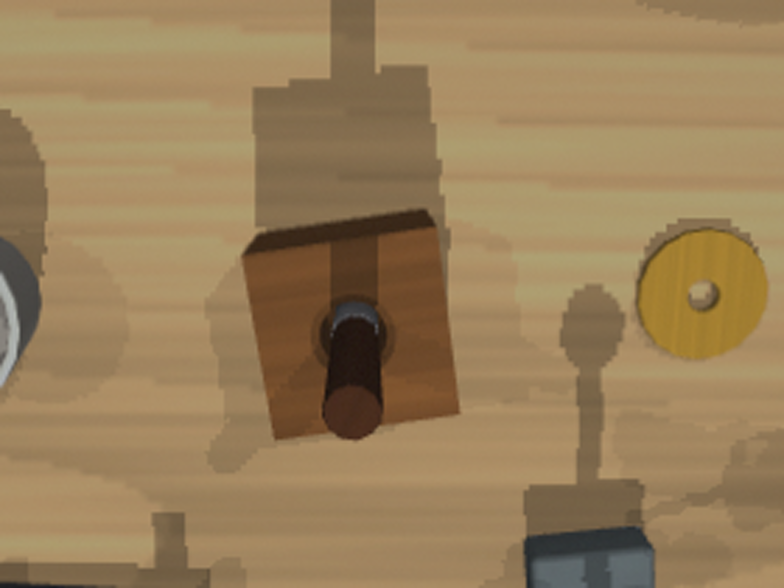

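The brush stands upright in its hole, so that part is done. Next I'll look over the movements.

Call:
move_arm(rows=[0, -3, -4, 8.5, 0, -7.5, -5.5, 17, 0, -12, -5.5, 25.5, 0, -16.5, -5.5, 34, 0, -21, -5.5, 42.5, 0, -25.5, -5.5, 51, 0, -30, -5.5, 59.5, 0, -34.5, -5.5, 68, 0, -39, -5.5, 76.5, 0, -41.5, -5.5, 84])

```text
clock: 12.52
tcp_pos: [0.4614, -0.1514, 0.3005]
orientation: [-2.11, -2.326, 0.003]
contact_force: [0.9, 0.6, 0.3]
grip_width: 0.0855
gripper_force: 0.0
```

Call:
move_arm(rows=[0, 0, 0, 0, 0, 0, 0, 0, 0, 0, 0, 0])

```text
clock: 12.9
tcp_pos: [0.4627, -0.1477, 0.3013]
orientation: [-2.097, -2.338, 0.001]
contact_force: [0.6, -0.2, -0.1]
grip_width: 0.0857
gripper_force: 0.0
```

```bash
python3 -c "
from h import *
snap('wrist','w5',None,1.42);go(.463,-.034,.25,6)
snap('top','top5')"
```

```text
t 12.95 tcp [ 0.4627 -0.1479  0.3015] phi 6.17 tilt [-0.001  0.    -1.   ] shift [11.31  1.26  5.15] twist 0.2 grip 0.0855 0.0 F [-0.3 -0.4 -0.6] j7 0.36
```

View pics/w5.png

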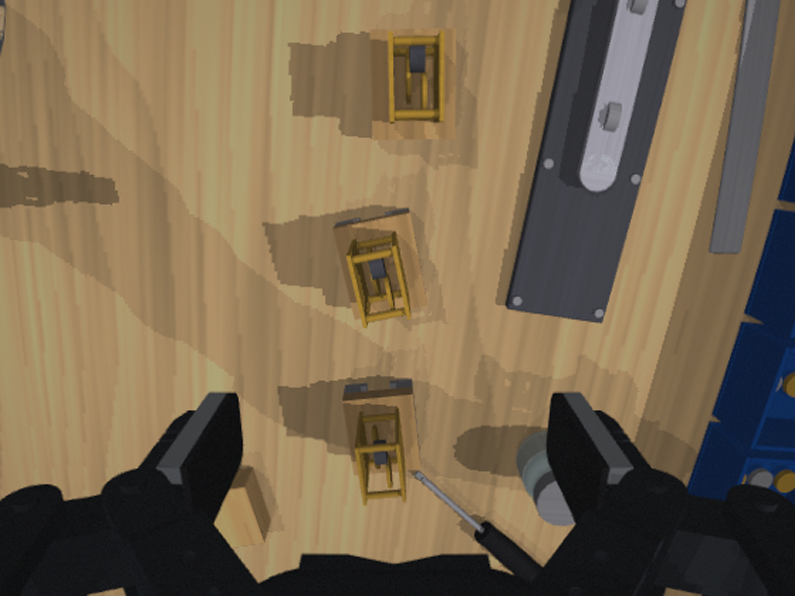

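The view shows all three movements: m1 at (417,77), m2 at (378,285) and m3 at (382,465). The grease spot is visible on the rail nose at (598,170).

```bash
python3 -c "
from h import *
np.set_printoptions(precision=4,suppress=True)
p=cam('w5');S=lambda L:[((x+.5)/1.42-.5,(y+.5)/1.42-.5) for x,y in L]
def rect(n,L,z):
    q=at(p,S(L),z);e=q[0]+q[1]-q[2]-q[3];print(n,q.mean(0)[:2],'sides',np.linalg.norm(q-np.roll(q,-1,0),axis=1),'yaxis',np.degrees(np.arctan2(e[1],e[0])))
rect('m1',[(387,32),(446,32),(443,122),(389,122)],.092)
rect('m2',[(347,257),(399,247),(411,317),(366,327)],.092)
rect('m3',[(355,433),(402,430),(406,496),(366,500)],.092)
for n,L in(('m2',[(336,227),(410,213)]),('m3',[(344,400),(411,393)])):
    q=at(p,S(L),.032);e=q[1]-q[0];print(n,'carrier far edge mid',q.mean(0)[:2],np.linalg.norm(e),'xaxis',np.degrees(np.arctan2(e[1],e[0])))
q=at(p,S([(598,192),(636,8),(611,117)]),[.027,.03,.03]);print('tip,roll',q)
go(.463,-.034,.15,3)
"
```

```text
m1 [ 0.4655 -0.0357] sides [0.0377 0.0558 0.0358 0.0558] yaxis 96.415552983674
m2 [ 0.457 -0.18 ] sides [0.0376 0.0531 0.0341 0.0545] yaxis 107.80450205660591
m3 [ 0.4732 -0.3297] sides [0.0374 0.0633 0.0336 0.0649] yaxis 101.21945542583609
m2 carrier far edge mid [ 0.4451 -0.1415] 0.06109723113052652 xaxis 16.899036491770467
m3 carrier far edge mid [ 0.4644 -0.2993] 0.06076525105322303 xaxis 12.929820046055308
tip,roll [[ 0.625  -0.0989  0.027 ]
 [ 0.6254  0.0407  0.03  ]
 [ 0.6221 -0.0401  0.03  ]]
t 13.0 tcp [ 0.4627 -0.148   0.3016] phi 6.15 tilt [-0.  0. -1.] shift [11.33  1.26 15.16] twist 3.2 grip 0.0851 0.0 F [-0.4 -0.6 -0. ] j7 0.36
```

Call:
move_arm(rows=[4, 0.5, 2, 0, 9, 1.2, 6, 0, 11.2, 1.4, 11, 0, 11.2, 1.4, 16, 0, 11.2, 1.4, 20, 0, 11.2, 1.4, 22, 0, 11.2, 1.4, 23.6, 0, 11.2, 1.4, 23.6, 0, 11.2, 1.4, 23.6, 0])

```text
clock: 14.12
tcp_pos: [0.4655, -0.0361, 0.0665]
orientation: [2.101, 2.334, 0.002]
contact_force: [-0.8, 0.1, 0.0]
grip_width: 0.0854
gripper_force: 0.0
```

Call:
move_arm(rows=[0, 0, 0, 0, 0, 0, 0, 0, 0, 0, 0, 0, 0, 0, 0, 0, 0, 0, 0, 0, 0, 0, 0, 0, 0, 0, 0, 0], fingers=0, newtons=50)

```text
clock: 15.0
tcp_pos: [0.465, -0.0361, 0.0664]
orientation: [-2.101, -2.335, -0.001]
contact_force: [-2.9, 0.8, 7.8]
grip_width: 0.0345
gripper_force: 49.5
```

```bash
python3 -c "
from h import *
go(.6174,-.1555,.13,-2.3)"
```

```text
t 15.0 tcp [ 0.465  -0.0361  0.0664] phi 6.04 tilt [ 0.     0.001 -1.   ] shift [-13.47  13.91  -6.36] twist 8.3 grip 0.0345 49.5 F [-2.9  0.8  7.8] j7 0.37
```

Call:
move_arm(rows=[0, 0, -2, 0, 0, 0, -6, 0, -3.3, 3.5, -6.3, 2, -6.7, 7, -6.3, 4, -10, 10.4, -6.3, 6, -13.4, 13.9, -6.3, 8.3, -13.5, 13.9, -5, 8.3, -13.5, 13.9, -3.4, 8.3, -13.5, 13.9, -3.4, 8.3, -13.5, 13.9, -3.4, 8.3])

```text
clock: 16.25
tcp_pos: [0.6167, -0.155, 0.0998]
orientation: [-2.264, -2.177, -0.0]
contact_force: [-0.3, 0.3, -4.5]
grip_width: 0.0344
gripper_force: 52.6
```

```bash
python3 -c "
from h import *
snap('wrist','w6',(120,0,440,240),2.5);go(.6174,-.1555,.0794,-2.3)"
```

```text
t 16.3 tcp [ 0.6172 -0.1553  0.1002] phi -2.25 tilt [ 0.  0. -1.] shift [-0.02  0.02  2.08] twist 0.1 grip 0.0343 52.6 F [-0.1  0.1 -4.7] j7 0.45
```

View pics/w6.png

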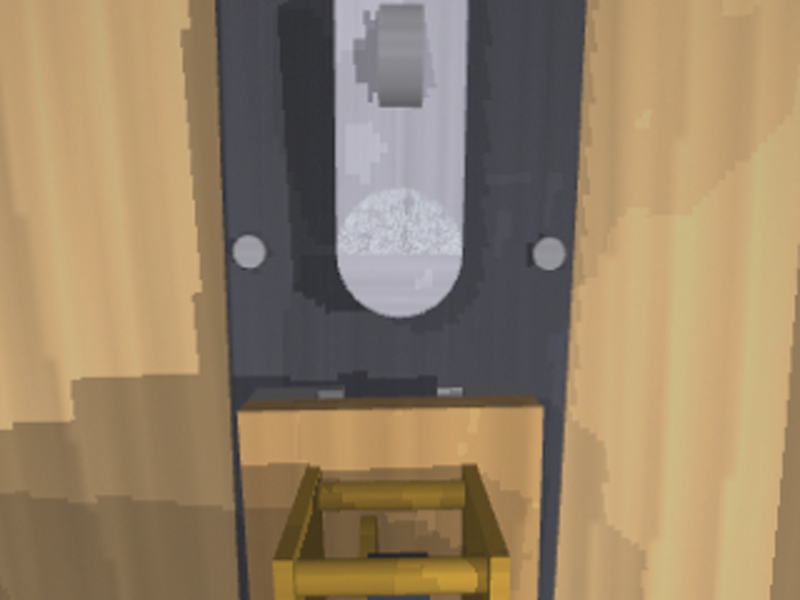

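The view shows the carrier's front top edge at (239,408)–(544,405), the rail's edges at 336 and 462 on row 250, and its tip at (400,317).

```bash
python3 -c "
from h import *
from scipy.spatial.transform import Rotation as R
p=cam('w6');S=lambda L:[(120+(x+.5)/2.5-.5,(y+.5)/2.5-.5) for x,y in L]
o=r.get_obs();M=R.from_rotvec(o['orientation']).as_matrix()
T=lambda L,z:((at(p,S(L),z)-o['tcp_pos'])@M*1000).round(1)[:,:2]
z=o['tcp_pos'][2]-.0664
print('carrier',T([(239,408),(544,405)],z+.032),'z',z)
print('rail',T([(336,250),(463,250),(334,20),(468,20)],.027),'tip',T([(400,317)],.027),'roller',T([(402,55)],.032))
print('screws',T([(249,251),(549,253)],.013),'bed',T([(219,20),(585,20),(231,340),(569,340)],.012))
print('w',at(p,S([(400,317)]),.027))
"
```

```text
carrier [[ 41.5 -32.3]
 [ 42.2  31.4]] z 0.03380009723561146
rail [[ 72.8 -13.8]
 [ 72.8  16.6]
 [123.9 -13.6]
 [123.9  16.9]] tip [[56.9  1.5]] roller [[115.5   1.9]]
screws [[ 72.4 -36.9]
 [ 72.   39.5]] bed [[127.2 -42.4]
 [127.3  46.3]
 [ 49.8 -42.7]
 [ 49.9  45.9]]
w [[ 0.62094735 -0.09849663  0.027     ]]
```

Call:
move_arm(rows=[0, 0.19, 0.5, 0, 0, 0.19, 1.5, 0, 0, 0.19, 2.05, 0, 0, 0.19, 2.05, 0, 1, 0.19, 2.05, 0, 2, 0.19, 2.05, 0, 3, 0.19, 2.05, 0, 4, 0.19, 2.05, 0, 5, 0.19, 2.05, 0, 5, 0.19, 2.05, 0])

```text
clock: 17.55
tcp_pos: [0.6213, -0.1044, 0.0792]
orientation: [-2.263, -2.179, -0.001]
contact_force: [-0.2, 0.3, -4.0]
grip_width: 0.0342
gripper_force: 52.6
```

```bash
python3 -c "
from h import *
go(.6291+.0018,.1367,.0794,-2.3)"
```

```text
t 17.55 tcp [ 0.6213 -0.1044  0.0792] phi -2.17 tilt [-0.     0.001 -1.   ] shift [24.13  0.05 -0.  ] twist 0.1 grip 0.0342 52.6 F [-0.2  0.3 -4. ] j7 0.39
```

Call:
move_arm(rows=[2.5, 0, 0, 0, 5, 0, 0, 0, 7.5, 0, 0, 0, 10, 0.02, 0, 0, 12.5, 0.02, 0, 0, 15, 0.02, 0, 0, 17.5, 0.04, 0, 0, 19.5, 0.04, 0, 0, 21, 0.04, 0, 0, 21, 0.04, 0, 0])

```text
clock: 18.8
tcp_pos: [0.63, 0.105, 0.0794]
orientation: [-2.263, -2.179, -0.001]
contact_force: [0.3, -0.6, 0.8]
grip_width: -0.0
gripper_force: 0.0
```

```bash
python3 -c "
from h import *
go(.6291+.0015,.1345,.0794,-2.3)"
```

```text
t 18.8 tcp [0.63   0.105  0.0794] phi -2.18 tilt [ 0.  0. -1.] shift [ 2.95 -0.06 -0.  ] twist 0.1 grip -0.0 0.0 F [ 0.3 -0.6  0.8] j7 0.06
```

Call:
move_arm(rows=[0, 0, -5, 0, 0, 0, -10, 0, -4, 0, -14, 0, -8, 0, -14, 0, -12, 0, -14, 0, -16, 0, -14, 0, -20, 0, -14, 0, -20, 0, -14, 0, -20, 0, -14, 0], fingers=1)

```text
clock: 19.92
tcp_pos: [0.6216, -0.0966, 0.2193]
orientation: [-2.267, -2.175, -0.0]
contact_force: [1.6, 1.1, 0.6]
grip_width: 0.0857
gripper_force: 0.0
```

```bash
python3 -c "
from h import *
snap('wrist','w7',None,1.42);go(.6291+.0015,.1345,.0794,-2.3)"
```

```text
t 19.98 tcp [ 0.6218 -0.0956  0.2191] phi -2.27 tilt [-0.     0.001 -1.   ] shift [23.01 -0.03 13.99] twist 0.0 grip 0.0852 0.0 F [0.9 0.  0.6] j7 0.3
```

View pics/w7.png

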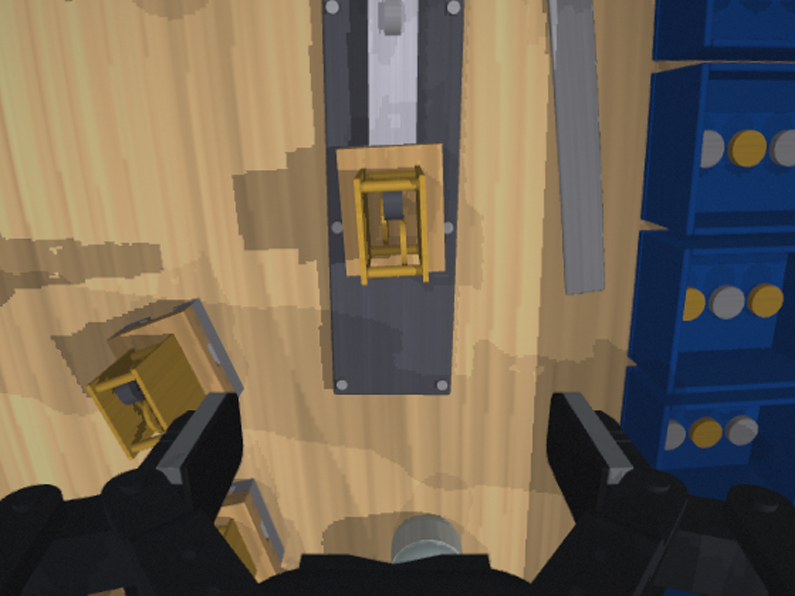

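The view shows movement1 on the rail with its front edge at row 147, stopped against roller 1. Movement2 has been knocked to about (160,390) and turned.

```bash
python3 -c "
from h import *
np.set_printoptions(precision=4,suppress=True)
p=cam('w7');S=lambda L:[((x+.5)/1.42-.5,(y+.5)/1.42-.5) for x,y in L]
print('m1 carrier',at(p,S([(336,150),(442,144),(445,271),(347,275)]),.044))
print('m1 brass',at(p,S([(357,185),(424,185),(428,280),(361,282)]),.104))
print('tip/roller',at(p,S([(392,17)]),.031))
print('m2 end edge',at(p,S([(191,304),(237,393)]),.032),'far corner',at(p,S([(109,336)]),.032))
print('m2 brass',at(p,S([(90,386),(168,336),(133,457)]),.092))
print('m3 end edge',at(p,S([(235,491),(278,575)]),.032))
go(.6195,-.082,.0794,-2.3)"
```

```text
m1 carrier [[ 0.5895 -0.0291  0.044 ]
 [ 0.6542 -0.0283  0.044 ]
 [ 0.6548 -0.1082  0.044 ]
 [ 0.5911 -0.1082  0.044 ]]
m1 brass [[ 0.6054 -0.0454  0.104 ]
 [ 0.6395 -0.0468  0.104 ]
 [ 0.6404 -0.0971  0.104 ]
 [ 0.6045 -0.0967  0.104 ]]
tip/roller [[0.6269 0.0471 0.031 ]]
m2 end edge [[ 0.48   -0.1275  0.032 ]
 [ 0.5032 -0.1968  0.032 ]] far corner [[ 0.4159 -0.149   0.032 ]]
m2 brass [[ 0.4328 -0.159   0.092 ]
 [ 0.4882 -0.128   0.092 ]
 [ 0.4498 -0.2101  0.092 ]]
m3 end edge [[ 0.4894 -0.2825  0.032 ]
 [ 0.5132 -0.3688  0.032 ]]
t 19.98 tcp [ 0.6218 -0.0956  0.2191] phi -2.27 tilt [-0.     0.001 -1.   ] shift [ 1.34 -0.28 13.97] twist 0.0 grip 0.0852 0.0 F [0.9 0.  0.6] j7 0.3
```

Call:
move_arm(rows=[1, 0, 3, 0, 2.7, 0, 7, 0, 2.7, -0.05, 11, 0, 2.7, -0.05, 13, 0, 2.7, -0.05, 14.6, 0, 2.7, -0.05, 14.9, 0, 2.7, -0.05, 14.9, 0, 2.7, -0.05, 14.9, 0])

```text
clock: 20.98
tcp_pos: [0.6233, -0.0693, 0.0714]
orientation: [2.265, 2.176, 0.002]
contact_force: [0.0, -0.1, -0.6]
grip_width: 0.0856
gripper_force: 0.0
```

Call:
move_arm(rows=[0, 0, 0, 0, 0, 0, 0, 0, 0, 0, 0, 0, 0, 0, 0, 0, 0, 0, 0, 0, 0, 0, 0, 0, 0, 0, 0, 0], fingers=0, newtons=110)

```text
clock: 21.85
tcp_pos: [0.6229, -0.0687, 0.0711]
orientation: [2.265, 2.177, 0.002]
contact_force: [-2.1, 1.7, 5.8]
grip_width: 0.0336
gripper_force: 108.2
```

Call:
move_arm(rows=[0.3, 0, 0, 0, 0.6, 0, 0, 0, 0.9, 0, 0, 0, 0.9, 0, 0, 0])

```text
clock: 22.35
tcp_pos: [0.6232, -0.0607, 0.0708]
orientation: [2.265, 2.175, -0.0]
contact_force: [-0.8, -3.8, 7.2]
grip_width: 0.0335
gripper_force: 108.3
```

Call:
move_arm(rows=[0.8, 0, 0, 0, 1.6, 0, 0, 0, 2.4, 0, 0, 0, 3.2, 0, 0, 0, 4, 0, 0, 0, 4.8, 0, 0, 0, 5.6, 0, 0, 0, 6.4, 0, 0, 0, 7.2, 0, 0, 0, 7.2, 0, 0, 0])

```text
clock: 23.6
tcp_pos: [0.626, 0.0126, 0.0708]
orientation: [2.265, 2.177, 0.001]
contact_force: [-1.8, -4.2, 8.9]
grip_width: 0.0335
gripper_force: 109.2
```

Call:
move_arm(rows=[0.8, 0, 0, 0, 1.6, 0, 0, 0, 2.4, 0, 0, 0, 3.2, 0, 0, 0, 4, 0, 0, 0, 4.8, 0, 0, 0, 5.6, 0, 0, 0, 6.4, 0, 0, 0, 7.2, 0, 0, 0, 7.2, 0, 0, 0])

```text
clock: 24.85
tcp_pos: [0.6289, 0.0858, 0.0704]
orientation: [-2.263, -2.178, -0.002]
contact_force: [1.2, -1.6, 6.5]
grip_width: 0.0337
gripper_force: 108.9
```

Call:
move_arm(rows=[0.8, 0, 0, 0, 1.6, 0, 0, 0, 2.4, 0, 0, 0, 3.2, 0, 0, 0, 4, 0, 0, 0, 4.5, 0, 0, 0, 4.9, 0, 0, 0, 5.1, 0, 0, 0, 5.1, 0, 0, 0])

```text
clock: 25.98
tcp_pos: [0.6309, 0.1355, 0.0704]
orientation: [2.265, 2.177, 0.001]
contact_force: [0.9, -2.1, 4.9]
grip_width: 0.0336
gripper_force: 108.7
```

Call:
move_arm(rows=[0.1, 0, 0, 0, 0.2, 0, 0, 0, 0.2, 0, 0, 0])

```text
clock: 26.35
tcp_pos: [0.6309, 0.1362, 0.0703]
orientation: [2.265, 2.176, -0.0]
contact_force: [2.2, -4.5, 3.4]
grip_width: 0.0336
gripper_force: 108.5
```

Call:
move_arm(rows=[0.15, 0, 0, 0, 0.3, 0, 0, 0, 0.3, 0, 0, 0])

```text
clock: 26.72
tcp_pos: [0.6309, 0.1376, 0.0702]
orientation: [2.266, 2.173, -0.002]
contact_force: [1.8, -6.6, 3.0]
grip_width: 0.0337
gripper_force: 108.5
```

Call:
move_arm(rows=[0, 0, 0, 0, 0, 0, 0, 0, 0, 0, 0, 0, 0, 0, 0, 0, 0, 0, 0, 0, 0, 0, 0, 0], fingers=1)

```text
clock: 27.48
tcp_pos: [0.6308, 0.1398, 0.0703]
orientation: [-2.265, -2.177, -0.0]
contact_force: [0.0, -0.3, -0.8]
grip_width: 0.0853
gripper_force: 0.0
```

```bash
python3 -c "
from h import *
snap('wrist','w8');go(.466,-.11,.3,-2.3)"
```

```text
t 27.52 tcp [0.6308 0.1398 0.0703] phi -2.29 tilt [-0.  0. -1.] shift [-25.62 -15.47 -22.97] twist 0.0 grip 0.0853 0.0 F [-0.4 -0.4  0.2] j7 0.03
```

Call:
move_arm(rows=[0, 0, -5, 0, 0, 0, -11, 0, -5, -1.5, -17, 0, -10, -4, -18, 0, -15, -6, -18, 0, -20.5, -8, -18, 0, -26, -10.5, -18, 0, -31.5, -13, -18, 0, -37, -15, -18, 0, -39.6, -15.5, -18, 0])

```text
clock: 28.78
tcp_pos: [0.4578, -0.2531, 0.2508]
orientation: [2.27, 2.171, 0.001]
contact_force: [0.3, 0.5, 0.9]
grip_width: 0.0855
gripper_force: 0.0
```

Call:
move_arm(rows=[0, 0, 0, 0, 0, 0, 0, 0, 0, 0, 0, 0])

```text
clock: 29.15
tcp_pos: [0.4608, -0.2482, 0.2501]
orientation: [-2.262, -2.179, -0.0]
contact_force: [-0.3, 0.2, -0.5]
grip_width: 0.0854
gripper_force: 0.0
```

```bash
python3 -c "
from h import *
p=snap('wrist','w9',None,1.42);go(.46,-.165,.25,0)
p=snap('top','top9');snap('side','s9')
a=cv2.imread('pics/w9.png')
t=cv2.imread('pics/raw_top9.png')[120:180,205:345];t=cv2.resize(t,None,fx=2,fy=2)
a[0:120,515:795]=t
cv2.imwrite('pics/w9m.png',a)"
```

```text
t 29.2 tcp [ 0.4607 -0.2484  0.2501] phi -2.15 tilt [-0.  0. -1.] shift [ 8.33 -0.39  0.02] twist -2.2 grip 0.0856 0.0 F [ 0.2  0.2 -0.5] j7 0.57
```

View pics/w9m.png

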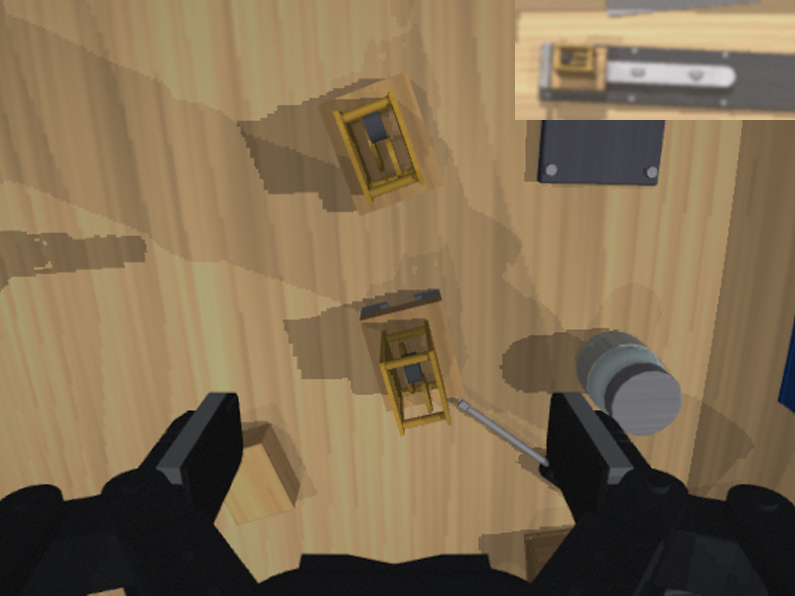

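The view shows m2 at (378,147), tilted about 20°, and m3 at (412,390). The inset shows movement1 next to the stop, at station 3.

```bash
python3 -c "
from h import *
np.set_printoptions(precision=4,suppress=True)
p=cam('w9');S=lambda L:[((x+.5)/1.42-.5,(y+.5)/1.42-.5) for x,y in L]
def rect(n,L,z):
    q=at(p,S(L),z);e=q[1]+q[2]-q[0]-q[3];print(n,q.mean(0)[:2],'sides',np.linalg.norm(q-np.roll(q,-1,0),axis=1),'phi',np.degrees(np.arctan2(e[1],e[0])))
rect('m2',[(334,112),(393,94),(421,186),(370,202)],.092)
rect('m2c',[(322,103),(403,73),(440,185),(361,213)],.032)
rect('m3',[(380,368),(436,354),(450,422),(403,434)],.092)
q=at(p,S([(360,319),(441,302)]),.032);e=q[1]-q[0];e/=np.linalg.norm(e);print('m3 from edge',q.mean(0)[:2]+.04*np.array([e[1],-e[0]]),np.degrees(np.arctan2(e[1],e[0])),np.linalg.norm(q[1]-q[0]))
pt=r.camera_params('top');t=lambda x,y:(205+(x-515+.5)/2-.5,120+(y+.5)/2-.5)
q=at(pt,[t(556,46),t(593,46),t(593,75),t(556,75)],.104);print('m1 brass',q.mean(0))
go(.467,-.165,.065,20)"
```

```text
m2 [ 0.4556 -0.181 ] sides [0.035  0.0541 0.0316 0.055 ] phi 14.525503070276946
m2c [ 0.4554 -0.1797] sides [0.0578 0.0784 0.059  0.0787] phi 17.197884757387598
m3 [ 0.4735 -0.3398] sides [0.0377 0.0513 0.0332 0.0518] phi 13.57805216353987
m3 from edge [ 0.4713 -0.3395] 10.361758324524796 0.062154752445662015
m1 brass [0.6252 0.1353 0.104 ]
t 29.3 tcp [ 0.4606 -0.2488  0.2502] phi -2.19 tilt [-0.  0. -1.] shift [ 8.39  0.33 18.52] twist -22.2 grip 0.0852 0.0 F [-0.6 -0.4 -0.1] j7 0.57
```

Call:
move_arm(rows=[3, -0.3, 3, -9, 6.8, -0.7, 7, -18, 6.9, -0.7, 11, -18.7, 6.9, -0.7, 15, -18.7, 6.9, -0.7, 17.5, -18.7, 6.9, -0.7, 18.5, -18.7, 6.9, -0.7, 18.5, -18.7])

```text
clock: 30.18
tcp_pos: [0.4559, -0.1804, 0.0653]
orientation: [-1.881, -2.516, 0.001]
contact_force: [0.2, 0.4, 0.6]
grip_width: 0.0852
gripper_force: 0.0
```

Call:
move_arm(rows=[0, 0, 0, 0, 0, 0, 0, 0, 0, 0, 0, 0, 0, 0, 0, 0, 0, 0, 0, 0, 0, 0, 0, 0, 0, 0, 0, 0], fingers=0, newtons=110)

```text
clock: 31.05
tcp_pos: [0.4561, -0.1806, 0.0665]
orientation: [1.881, 2.516, 0.002]
contact_force: [-4.9, 0.9, 13.9]
grip_width: 0.0326
gripper_force: 108.5
```

```bash
python3 -c "
from h import *
go(.6190,-.1555,.1,-2.2)"
```

```text
t 31.05 tcp [ 0.4561 -0.1806  0.0665] phi 16.42 tilt [ 0.001  0.001 -1.   ] shift [-2.19 16.34 -3.33] twist 18.6 grip 0.0326 108.5 F [-4.9  0.9 13.9] j7 0.95
```

Call:
move_arm(rows=[0, 0, -2, 0, 0, 0, -6, 0, -0.5, 4, -6, 4.5, -1, 8, -6, 9, -1.6, 12, -6, 13.5, -2.2, 16.3, -6, 18.6, -2.2, 16.3, -4.5, 18.6, -2.2, 16.3, -3.4, 18.6, -2.2, 16.3, -3.4, 18.6, -2.2, 16.3, -3.4, 18.6])

```text
clock: 32.3
tcp_pos: [0.6178, -0.156, 0.0996]
orientation: [-2.264, -2.178, -0.0]
contact_force: [0.6, -0.8, -3.1]
grip_width: 0.0327
gripper_force: 111.6
```

```bash
python3 -c "
from h import *
snap('wrist','w10');go(.6190,-.1555,.0795,-2.2)
# compare with w6 view numerically: rail edges + carrier front edge columns
for f in('w6','w10'):
    g=cv2.cvtColor(cv2.imread(f'pics/raw_{f}.png'),cv2.COLOR_BGR2HSV).astype(int)
    out=[]
    for v in(60,70,85,95):
        m=(g[v,:,2]>130)&(g[v,:,1]<60);c=np.where(m[220:340])[0]+220;out.append((c.min(),c.max()))
    for v in(168,175):
        m=(g[v,:,1]>80)&(g[v,:,2]>90);c=np.where(m[207:347])[0]+207;out.append((c.min(),c.max()))
    col=g[140:185,230];e=np.where((col[:,1]>80))[0];out.append(e.min()+140)
    print(f,out)
"
```

```text
t 32.35 tcp [ 0.6182 -0.156   0.0999] phi -2.23 tilt [ 0.001  0.    -1.   ] shift [0.05 0.07 2.04] twist -0.0 grip 0.0327 111.6 F [-0.3 -0.2 -4.2] j7 0.54
w6 [(np.int64(254), np.int64(305)), (np.int64(254), np.int64(305)), (np.int64(254), np.int64(304)), (np.int64(220), np.int64(339)), (np.int64(207), np.int64(346)), (np.int64(207), np.int64(346)), np.int64(160)]
w10 [(np.int64(252), np.int64(303)), (np.int64(252), np.int64(303)), (np.int64(252), np.int64(302)), (np.int64(220), np.int64(339)), (np.int64(207), np.int64(346)), (np.int64(207), np.int64(346)), np.int64(161)]
```

Call:
move_arm(rows=[0, 0.08, 0.5, 0, 0, 0.08, 1.5, 0, 0, 0.08, 2.03, 0, 0, 0.08, 2.03, 0, 1, 0.08, 2.03, 0, 2, 0.08, 2.03, 0, 3, 0.08, 2.03, 0, 4, 0.08, 2.03, 0, 5, 0.08, 2.03, 0, 5, 0.08, 2.03, 0])

```text
clock: 33.6
tcp_pos: [0.6215, -0.103, 0.0788]
orientation: [-2.26, -2.18, -0.002]
contact_force: [-1.1, 1.3, 2.3]
grip_width: 0.0324
gripper_force: 112.4
```

Call:
move_arm(rows=[0.8, 0, 0, 0, 1.6, 0, 0, 0, 2.4, 0, 0, 0, 3.2, 0, 0, 0, 4, 0, 0, 0, 4.8, 0, 0, 0, 5.6, 0, 0, 0, 6.4, 0, 0, 0, 7.2, 0, 0, 0, 7.2, 0, 0, 0])

```text
clock: 34.85
tcp_pos: [0.6212, -0.078, 0.0815]
orientation: [2.258, 2.12, -0.049]
contact_force: [0.1, -89.7, -16.6]
grip_width: 0.0322
gripper_force: 113.2
```

Call:
move_arm(rows=[-2, 0, 0, 0, -4, 0, 0, 0, -4.8, 0, 0, 0, -4.8, 0, 0, 0])

```text
clock: 35.35
tcp_pos: [0.6224, -0.0838, 0.0795]
orientation: [2.263, 2.175, -0.001]
contact_force: [-0.6, -7.5, 4.1]
grip_width: 0.0322
gripper_force: 114.8
```

```bash
python3 -c "
from h import *
go(.622,-.078,.075,-2.2)"
```

```text
t 35.35 tcp [ 0.6224 -0.0838  0.0795] phi -2.28 tilt [ 0.001 -0.002 -1.   ] shift [ 0.58 -0.07  0.45] twist -0.1 grip 0.0322 114.8 F [-0.6 -7.5  4.1] j7 0.44
```

Call:
move_arm(rows=[0, 0, 0, 0, 0, 0, 0, 0, 0, 0, 0, 0, 0, 0, 0, 0, 0.5, 0, 0.8, 0, 0.5, 0, 0.8, 0], fingers=1)

```text
clock: 36.1
tcp_pos: [0.6217, -0.0755, 0.07]
orientation: [-2.261, -2.179, 0.001]
contact_force: [-0.3, 0.1, 0.3]
grip_width: 0.0853
gripper_force: 0.0
```

Call:
move_arm(rows=[0, 0, 0, 0, 0, 0, 0, 0, 0, 0, 0, 0, 0, 0, 0, 0, 0, 0, 0, 0, 0, 0, 0, 0, 0, 0, 0, 0], fingers=0, newtons=60)

```text
clock: 36.98
tcp_pos: [0.6225, -0.0768, 0.0714]
orientation: [2.263, 2.178, 0.001]
contact_force: [-1.0, -0.0, 6.0]
grip_width: 0.035
gripper_force: 60.1
```

Call:
move_arm(rows=[0.3, 0, 0, 0, 0.6, 0, 0, 0, 0.9, 0, 0, 0, 0.9, 0, 0, 0])

```text
clock: 37.48
tcp_pos: [0.6231, -0.068, 0.0714]
orientation: [2.263, 2.178, 0.0]
contact_force: [-0.7, -3.3, 6.0]
grip_width: 0.0345
gripper_force: 60.3
```

```bash
python3 -c "
from h import *
go(.6258,.049,.075,-2.2)"
```

```text
t 37.48 tcp [ 0.6231 -0.068   0.0714] phi -2.19 tilt [ 0.001 -0.001 -1.   ] shift [11.7  -0.18 -0.37] twist 0.0 grip 0.0345 60.3 F [-0.7 -3.3  6. ] j7 0.43
```

Call:
move_arm(rows=[0.8, 0, 0, 0, 1.6, 0, 0, 0, 2.4, 0, 0, 0, 3.2, 0, 0, 0, 4, 0, 0, 0, 4.8, 0, 0, 0, 5.6, 0, 0, 0, 6.4, 0, 0, 0, 7.2, 0, 0, 0, 7.2, 0, 0, 0])

```text
clock: 38.72
tcp_pos: [0.6238, -0.0196, 0.0713]
orientation: [2.265, 2.146, -0.027]
contact_force: [1.2, -51.0, -7.9]
grip_width: 0.0346
gripper_force: 61.9
```

Call:
move_arm(rows=[0.8, 0, 0, 0, 1.6, 0, 0, 0, 2.4, 0, 0, 0, 3.2, 0, 0, 0, 3.7, 0, 0, 0, 3.7, 0, 0, 0, 3.7, 0, 0, 0])

```text
clock: 39.6
tcp_pos: [0.6265, 0.0438, 0.0707]
orientation: [-2.259, -2.181, -0.001]
contact_force: [1.0, -0.5, 0.0]
grip_width: -0.0001
gripper_force: 0.0
```

```bash
python3 -c "
from h import *
go(.6258,.049,.075,-2.2)
p=snap('wrist','w11')
g=cv2.imread('pics/raw_w11.png').astype(int)
# column scan along rail line between the carriers, left & right of brass
for c in(225,240,325):print(c,[tuple(g[v,c]) for v in range(60,200,5)])
from scipy.spatial.transform import Rotation as R
print(proj(p,[[.6286,.0494+.0,.044],[.605,.089,.044],[.605,.097,.044]]))
"
```

```text
t 39.6 tcp [0.6265 0.0438 0.0707] phi -2.01 tilt [-0.001  0.002 -1.   ] shift [ 0.52 -0.09 -0.43] twist 0.2 grip -0.0001 0.0 F [ 1.  -0.5  0. ] j7 0.26
225 [(np.int64(55), np.int64(149), np.int64(192)), (np.int64(57), np.int64(149), np.int64(193)), (np.int64(58), np.int64(152), np.int64(195)), (np.int64(58), np.int64(153), np.int64(197)), (np.int64(57), np.int64(148), np.int64(191)), (np.int64(56), np.int64(146), np.int64(187)), (np.int64(54), np.int64(148), np.int64(191)), (np.int64(58), np.int64(153), np.int64(197)), (np.int64(58), np.int64(151), np.int64(195)), (np.int64(60), np.int64(152), np.int64(195)), (np.int64(57), np.int64(150), np.int64(194)), (np.int64(56), np.int64(146), np.int64(189)), (np.int64(58), np.int64(153), np.int64(195)), (np.int64(55), np.int64(138), np.int64(177)), (np.int64(93), np.int64(140), np.int64(177)), (np.int64(92), np.int64(139), np.int64(177)), (np.int64(92), np.int64(139), np.int64(177)), (np.int64(90), np.int64(82), np.int64(82)), (np.int64(90), np.int64(81), np.int64(79)), (np.int64(89), np.int64(81), np.int64(79)), (np.int64(89), np.int64(81), 
[... 2229 characters left out ...]
(82), np.int64(124), np.int64(157)), (np.int64(83), np.int64(124), np.int64(159)), (np.int64(82), np.int64(125), np.int64(159)), (np.int64(73), np.int64(66), np.int64(66)), (np.int64(73), np.int64(66), np.int64(65)), (np.int64(79), np.int64(71), np.int64(71)), (np.int64(78), np.int64(71), np.int64(71)), (np.int64(87), np.int64(79), np.int64(78)), (np.int64(88), np.int64(78), np.int64(78)), (np.int64(88), np.int64(78), np.int64(79)), (np.int64(87), np.int64(78), np.int64(77)), (np.int64(87), np.int64(78), np.int64(78)), (np.int64(86), np.int64(78), np.int64(78)), (np.int64(86), np.int64(78), np.int64(78))]
[[279.79508044 231.70576248]
 [230.14933296 159.21720084]
 [229.03029727 143.22471681]]
```

Call:
move_arm(rows=[0, 0, -5, 0, 0, 0, -10, 0, -4, 0, -15, 0, -8, 0, -15, 0, -12, 0, -15, 0, -15, 0, -15, 0, -15, 0, -15, 0, -15, 0, -15, 0, -15, 0, -15, 0])

```text
clock: 40.78
tcp_pos: [0.6214, -0.1066, 0.2208]
orientation: [-2.26, -2.181, -0.001]
contact_force: [0.6, 0.6, -0.1]
grip_width: -0.0
gripper_force: 0.0
```

```bash
cat >> h.py <<'E'
def carriers(f):
    "y extents of wooden carriers on the rack, sampled along both carrier shoulders at z=.044"
    p=cam(f);hsv=cv2.cvtColor(cv2.imread(f'pics/raw_{f}.png'),cv2.COLOR_BGR2HSV)
    ys=np.arange(-.2,.18,.0005);xc=.6152+.0015+.040*(ys+.2105)
    for off in(-.026,.026):
        uv=proj(p,np.c_[xc+off,ys,0*ys+.044]);ok=(uv[:,0]>1)&(uv[:,0]<558)&(uv[:,1]>1)&(uv[:,1]<418)
        s=cv2.remap(hsv[:,:,1],uv[:,0].astype(np.float32),uv[:,1].astype(np.float32),cv2.INTER_LINEAR)[:,0]
        m=np.r_[0,((s>85)&ok).astype(int),0];a=np.where(np.diff(m)==1)[0];b=np.where(np.diff(m)==-1)[0]
        print(off,'seen',ys[ok].min().round(3),ys[ok].max().round(3),[(round(ys[i],4),round(ys[j-1],4)) for i,j in zip(a,b) if j-i>8])
E
python3 -c "
from h import *
snap('wrist','w12');go(.6258,.049,.075,-2.2)
carriers('w7');carriers('w12')"
```

```text
t 40.83 tcp [ 0.6213 -0.1068  0.2208] phi -2.05 tilt [-0.     0.001 -1.   ] shift [15.58 -0.11 14.59] twist 0.2 grip 0.0002 0.0 F [ 0.8  1.  -0.2] j7 0.39
-0.026 seen -0.2 0.054 [(np.float64(-0.2), np.float64(-0.1955)), (np.float64(-0.108), np.float64(-0.0285))]
0.026 seen -0.2 0.052 [(np.float64(-0.1075), np.float64(-0.0275))]
-0.026 seen -0.2 0.044 [(np.float64(-0.2), np.float64(-0.196)), (np.float64(-0.0775), np.float64(0.002))]
0.026 seen -0.2 0.043 [(np.float64(-0.08), np.float64(-0.0005))]
```

Call:
move_arm(rows=[-1.8, -0.1, 3, 0, -1.8, -0.1, 8, 0, -1.8, -0.1, 12, 0, -1.8, -0.1, 15, 0, -1.8, -0.1, 16.5, 0, -1.8, -0.1, 17, 0, -1.8, -0.1, 17, 0, -1.8, -0.1, 17, 0])

```text
clock: 41.82
tcp_pos: [0.6203, -0.1267, 0.0522]
orientation: [2.262, 2.178, 0.002]
contact_force: [-0.3, 0.6, -0.3]
grip_width: 0.0003
gripper_force: 0.0
```

Call:
move_arm(rows=[0.5, 0, 0, 0, 1, 0, 0, 0, 1.5, 0, 0, 0, 2, 0, 0, 0, 2.5, 0, 0, 0, 2.7, 0, 0, 0, 2.7, 0, 0, 0])

```text
clock: 42.7
tcp_pos: [0.6204, -0.0994, 0.051]
orientation: [-2.263, -2.179, 0.0]
contact_force: [-0.4, -0.3, 0.8]
grip_width: -0.0002
gripper_force: 0.0
```

Call:
move_arm(rows=[0.4, 0, 0, 0, 0.8, 0, 0, 0, 1.2, 0, 0, 0, 1.2, 0, 0, 0])

```text
clock: 43.2
tcp_pos: [0.6209, -0.0869, 0.0509]
orientation: [-2.262, -2.179, -0.0]
contact_force: [0.1, -0.3, 0.6]
grip_width: 0.0001
gripper_force: 0.0
```

Call:
move_arm(rows=[0.3, 0, 0, 0, 0.6, 0, 0, 0, 0.9, 0, 0, 0, 0.9, 0, 0, 0])

```text
clock: 43.7
tcp_pos: [0.6212, -0.0783, 0.0509]
orientation: [-2.263, -2.179, 0.0]
contact_force: [0.4, -0.0, -0.3]
grip_width: 0.0002
gripper_force: 0.0
```

```bash
python3 -c "
from h import *
snap('wrist','w13');go(.6258,.049,.075,-2.2)
carriers('w13')"
```

```text
t 43.75 tcp [ 0.6212 -0.0784  0.051 ] phi -2.17 tilt [ 0.  0. -1.] shift [12.75 -0.03 -2.4 ] twist 0.0 grip 0.0001 0.0 F [ 0.  -0.2  0.6] j7 0.48
-0.026 seen -0.18 0.035 [(np.float64(-0.1005), np.float64(0.002))]
0.026 seen -0.182 0.034 [(np.float64(-0.08), np.float64(-0.0005))]
```

Call:
move_arm(rows=[0.2, 0, 0, 0, 0.4, 0, 0, 0, 0.6, 0, 0, 0, 0.6, 0, 0, 0])

```text
clock: 44.25
tcp_pos: [0.6219, -0.0759, 0.0521]
orientation: [2.263, 2.173, -0.002]
contact_force: [-0.2, -5.4, 4.7]
grip_width: -0.0004
gripper_force: 3.3
```

```bash
python3 -c "
from h import *
snap('wrist','w14',(160,120,400,300),3.2);go(.6258,.049,.075,-2.2)
print(r.tips_ahead);carriers('w14')"
```

```text
t 44.3 tcp [ 0.622  -0.0759  0.0521] phi -2.32 tilt [ 0.002 -0.004 -1.   ] shift [12.49 -0.12 -2.34] twist -0.1 grip 0.0 3.3 F [-0.5 -6.1  4.9] j7 0.47
0.014
-0.026 seen -0.179 0.038 [(np.float64(-0.101), np.float64(0.003))]
0.026 seen -0.182 0.036 [(np.float64(-0.1035), np.float64(0.001))]
```

Call:
move_arm(rows=[0.3, 0, 0, 0, 0.6, 0, 0, 0, 0.9, 0, 0, 0, 0.9, 0, 0, 0])

```text
clock: 44.8
tcp_pos: [0.6224, -0.0743, 0.053]
orientation: [2.262, 2.162, -0.008]
contact_force: [-1.3, -20.8, 5.0]
grip_width: 0.0002
gripper_force: 10.3
```

```bash
python3 -c "
from h import *
snap('wrist','w15',(160,120,400,300),3.2);go(.6258,.049,.075,-2.2)
carriers('w15')"
```

```text
t 44.85 tcp [ 0.6224 -0.0743  0.053 ] phi -2.6 tilt [ 0.005 -0.012 -1.   ] shift [12.3  -0.21 -2.35] twist -0.4 grip 0.0003 10.2 F [ -0.6 -20.8   5.3] j7 0.45
-0.026 seen -0.179 0.04 [(np.float64(-0.1005), np.float64(0.0045))]
0.026 seen -0.182 0.037 [(np.float64(-0.1025), np.float64(0.0025))]
```

View pics/w15.png

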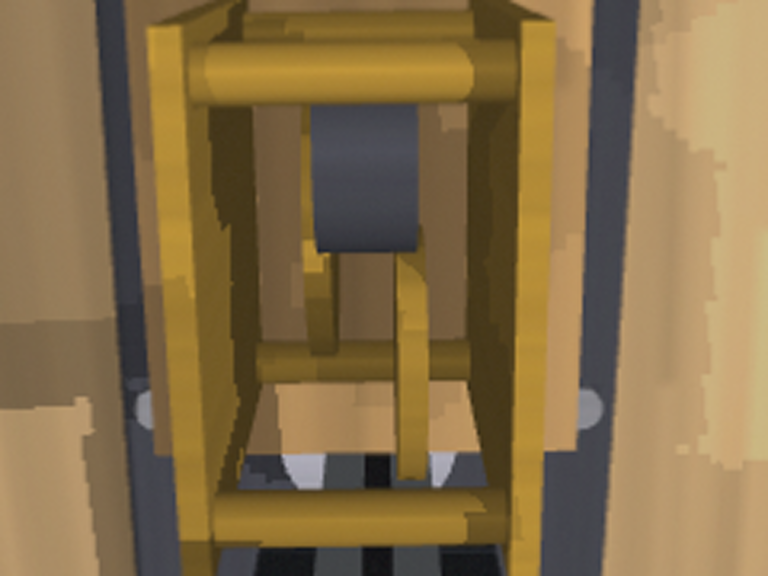

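The view shows the closed fingers against the carrier's rear face at row 455. It only moved about 3 mm at 21 N. Resting on the bed, the notch edge meets the roller steeply, so a carrier should pass more easily held about 1–1.5 mm up. I'll regrip and lift slightly.

Call:
move_arm(rows=[-1, 0, 0, 0, -3, 0, 0, 0, -3, 0, -5, 0, -3, 0, -10, 0, -1, 0, -11, 0, 2.5, 0, -11, 0, 2.5, 0, -11, 0, 2.5, 0, -11, 0])

```text
clock: 45.85
tcp_pos: [0.6224, -0.0391, 0.1608]
orientation: [-2.263, -2.179, 0.001]
contact_force: [0.3, 0.0, -0.2]
grip_width: 0.0
gripper_force: 0.0
```

Call:
move_arm(rows=[0, 0, 0, 0, 0, 0, 0, 0, 0, 0, 0, 0, 0, 0, 0, 0], fingers=1)

```text
clock: 46.35
tcp_pos: [0.6227, -0.0388, 0.161]
orientation: [-2.264, -2.178, 0.0]
contact_force: [-0.4, -1.2, -0.4]
grip_width: 0.0724
gripper_force: 0.0
```

```bash
python3 -c "
from h import *
snap('wrist','w16');go(.6240,-.038,.071,-2.3)
carriers('w16')"
```

```text
t 46.4 tcp [ 0.6227 -0.0387  0.161 ] phi -2.2 tilt [ 0.  0. -1.] shift [0.07 0.12 9.  ] twist 0.1 grip 0.0789 0.0 F [ 0.3  0.6 -0.6] j7 0.33
-0.026 seen -0.2 0.099 [(np.float64(-0.2), np.float64(-0.186)), (np.float64(-0.0775), np.float64(0.0035)), (np.float64(0.0945), np.float64(0.0985))]
0.026 seen -0.2 0.097 [(np.float64(-0.2), np.float64(-0.1885)), (np.float64(-0.0795), np.float64(0.0015)), (np.float64(0.0925), np.float64(0.0965))]
```

Call:
move_arm(rows=[0, 0.08, 4, 0, 0, 0.08, 7, 0, 0, 0.08, 8.6, 0, 0, 0.08, 9, 0, 0, 0.08, 9, 0])

```text
clock: 47.02
tcp_pos: [0.6241, -0.0389, 0.0717]
orientation: [2.263, 2.178, 0.001]
contact_force: [0.7, -0.0, -0.2]
grip_width: 0.0853
gripper_force: 0.0
```

Call:
move_arm(rows=[0, 0, 0, 0, 0, 0, 0, 0, 0, 0, 0, 0, 0, 0, 0, 0, 0, 0, 0, 0, 0, 0, -0.15, 0, 0, 0, -0.15, 0, 0, 0, -0.15, 0], fingers=0, newtons=80)

```text
clock: 48.02
tcp_pos: [0.6232, -0.0385, 0.072]
orientation: [-2.263, -2.178, 0.001]
contact_force: [-0.1, 0.4, -4.8]
grip_width: 0.0341
gripper_force: 79.9
```

Call:
move_arm(rows=[0, 0, -0.06, 0, 0, 0, -0.06, 0])

```text
clock: 48.28
tcp_pos: [0.6235, -0.0386, 0.073]
orientation: [-2.263, -2.179, 0.0]
contact_force: [-0.5, 0.3, -3.6]
grip_width: 0.0341
gripper_force: 79.9
```

Call:
move_arm(rows=[0.4, 0, 0, 0, 0.8, 0, 0, 0, 1.2, 0, 0, 0, 1.2, 0, 0, 0])

```text
clock: 48.78
tcp_pos: [0.6231, -0.0344, 0.0726]
orientation: [2.262, 2.169, -0.011]
contact_force: [0.8, -16.1, -12.4]
grip_width: 0.0341
gripper_force: 81.0
```

Call:
move_arm(rows=[-0.8, 0, 0.1, 0, -0.8, 0, 0.1, 0])

```text
clock: 49.02
tcp_pos: [0.6239, -0.0358, 0.0725]
orientation: [2.264, 2.177, -0.0]
contact_force: [-0.5, -3.8, -1.6]
grip_width: 0.034
gripper_force: 82.4
```

Call:
move_arm(rows=[0, 0, 0, 0, 0, 0, 0, 0, 0, 0, 0, 0, 0, 0, 0, 0, 0, 0, 0.6, 0, 0, 0, 0.9, 0, 0, 0, 0.9, 0], fingers=1)

```text
clock: 49.9
tcp_pos: [0.6233, -0.0346, 0.0626]
orientation: [-2.263, -2.178, 0.001]
contact_force: [0.2, -0.1, 0.2]
grip_width: 0.0857
gripper_force: 0.0
```

Call:
move_arm(rows=[0, 0, 0, 0, 0, 0, 0, 0, 0, 0, 0, 0, 0, 0, 0, 0, 0, 0, 0, 0, 0, 0, 0, 0, 0, 0, 0, 0], fingers=0, newtons=115)

```text
clock: 50.78
tcp_pos: [0.6237, -0.0348, 0.0636]
orientation: [-2.263, -2.178, -0.0]
contact_force: [-2.8, -0.6, 5.0]
grip_width: 0.0341
gripper_force: 115.8
```

Call:
move_arm(rows=[0.5, 0, 0, 0, 1, 0, 0, 0, 1.3, 0, 0, 0])

```text
clock: 51.15
tcp_pos: [0.6249, -0.0245, 0.064]
orientation: [2.263, 2.174, -0.001]
contact_force: [-1.1, -3.8, 6.4]
grip_width: 0.034
gripper_force: 115.7
```

Call:
move_arm(rows=[0.8, 0, 0, 0, 1.6, 0, 0, 0, 2.4, 0, 0, 0, 3.2, 0, 0, 0, 4, 0, 0, 0, 4.8, 0, 0, 0, 5.6, 0, 0, 0, 6.4, 0, 0, 0, 7, 0, 0, 0, 7, 0, 0, 0])

```text
clock: 52.4
tcp_pos: [0.6277, 0.0511, 0.0637]
orientation: [-2.261, -2.18, -0.005]
contact_force: [-0.1, 3.4, 6.2]
grip_width: 0.0336
gripper_force: 116.0
```

```bash
python3 -c "
from h import *
snap('wrist','w17');go(.6270,.0505,.0636,-2.3)
carriers('w17')"
```

```text
t 52.45 tcp [0.6277 0.0511 0.0637] phi -2.09 tilt [ 0.001  0.003 -1.   ] shift [-0.06 -0.07  0.01] twist 0.2 grip 0.034 116.0 F [-0.5  3.6  7.3] j7 0.27
-0.026 seen -0.064 0.168 [(np.float64(-0.0345), np.float64(-0.01)), (np.float64(0.043), np.float64(0.0905)), (np.float64(0.0975), np.float64(0.1675))]
0.026 seen -0.065 0.166 [(np.float64(-0.0375), np.float64(0.0885)), (np.float64(0.095), np.float64(0.1655))]
```

Call:
move_arm(rows=[0, 0, 0, 0, 0, 0, 0, 0, 0, 0, 0, 0, 0, 0, 0, 0, 0, 0, -5, 0, 0, 0, -10, 0, -2, 0, -15, 0, -2, 0, -15, 0, -2, 0, -15, 0], fingers=1)

```text
clock: 53.58
tcp_pos: [0.6257, 0.0287, 0.2126]
orientation: [-2.263, -2.178, -0.0]
contact_force: [-0.2, -0.7, -0.0]
grip_width: 0.0854
gripper_force: 0.0
```

```bash
python3 -c "
from h import *
snap('wrist','w18');go(.4605,-.2488,.25,-2.3)
carriers('w18')
p=cam('w18');hsv=cv2.cvtColor(cv2.imread('pics/raw_w18.png'),cv2.COLOR_BGR2HSV)"
```

```text
t 53.62 tcp [0.6253 0.0291 0.2118] phi -2.15 tilt [-0.002  0.    -1.   ] shift [-28.39 -15.43  -3.8 ] twist 0.1 grip 0.0854 0.0 F [ 0.6 -0.1 -0.2] j7 0.19
-0.026 seen -0.2 0.178 [(np.float64(-0.2), np.float64(-0.184)), (np.float64(0.0095), np.float64(0.0895)), (np.float64(0.0975), np.float64(0.177))]
0.026 seen -0.2 0.176 [(np.float64(-0.2), np.float64(-0.1865)), (np.float64(0.007), np.float64(0.087)), (np.float64(0.095), np.float64(0.175))]
```

Call:
move_arm(rows=[-3.5, -2, -3.8, 0, -7, -4, -3.8, 0, -11, -6, -3.8, 0, -15, -8, -3.8, 0, -19, -10, -3.8, 0, -23, -12.5, -3.8, 0, -26.5, -15, -3.8, 0, -28.4, -15.4, -3.8, 0, -28.4, -15.4, -3.8, 0, -28.4, -15.4, -3.8, 0])

```text
clock: 54.88
tcp_pos: [0.4618, -0.2481, 0.2503]
orientation: [-2.26, -2.18, 0.001]
contact_force: [0.9, -0.6, -0.7]
grip_width: 0.0854
gripper_force: 0.0
```

```bash
python3 -c "
from h import *
np.set_printoptions(precision=4,suppress=True)
go(.4725,-.3395,.0655,12);snap('wrist','w19')
a=cv2.imread('pics/raw_w9.png',0);b=cv2.imread('pics/raw_w19.png',0)
m=cv2.matchTemplate(b,a[203:308,250:325],cv2.TM_CCOEFF_NORMED);_,v,_,l=cv2.minMaxLoc(m);print('match',v,np.array(l)-[250,203])
m=cv2.matchTemplate(b,a[85:132,378:470],cv2.TM_CCOEFF_NORMED);_,v,_,l=cv2.minMaxLoc(m);print('bed ref',v,np.array(l)-[378,85])
print(cam('w9')['world_from_camera'][:3,3],cam('w19')['world_from_camera'][:3,3])
"
```

```text
t 54.88 tcp [ 0.4618 -0.2481  0.2503] phi -2.09 tilt [-0.002  0.001 -1.   ] shift [-9.11  1.43 18.47] twist -14.1 grip 0.0854 0.0 F [ 0.9 -0.6 -0.7] j7 0.62
match 0.9787734746932983 [-1  0]
bed ref 0.9662218689918518 [-1  0]
[ 0.4643 -0.1722  0.4098] [ 0.4654 -0.1721  0.4099]
```

Call:
move_arm(rows=[-4, 0.7, 3, -7, -8, 1.4, 7, -14, -9.1, 1.4, 11.5, -14.1, -9.1, 1.4, 15.5, -14.1, -9.1, 1.4, 18.5, -14.1, -9.1, 1.4, 19.7, -14.1, -9.1, 1.4, 19.7, -14.1, -9.1, 1.4, 19.7, -14.1])

```text
clock: 55.92
tcp_pos: [0.4728, -0.3414, 0.0553]
orientation: [1.977, 2.439, 0.001]
contact_force: [0.1, 0.2, 0.0]
grip_width: 0.0853
gripper_force: 0.0
```

Call:
move_arm(rows=[0, 0, 0, 0, 0, 0, 0, 0, 0, 0, 0, 0, 0, 0, 0, 0, 0, 0, 0, 0, 0, 0, 0, 0, 0, 0, 0, 0], fingers=0, newtons=110)

```text
clock: 56.8
tcp_pos: [0.4725, -0.3413, 0.055]
orientation: [1.978, 2.439, 0.001]
contact_force: [-0.1, 2.0, 8.1]
grip_width: 0.034
gripper_force: 110.0
```

```bash
python3 -c "
from h import *
go(.6190,-.1555,.09,-2.2)"
```

```text
t 56.8 tcp [ 0.4725 -0.3413  0.055 ] phi 11.92 tilt [ 0.001 -0.    -1.   ] shift [15.15 18.17 -3.48] twist 14.1 grip 0.034 110.0 F [-0.1  2.   8.1] j7 1.23
```

Call:
move_arm(rows=[0, 0, -3, 0, 0, 0, -6, 0, 4, 1, -6, 0, 7, 4.5, -6, 4, 9.5, 8.5, -6, 7, 12, 12.5, -6, 10, 14, 16, -6, 13, 15.2, 18.1, -6, 14.1, 15.2, 18.1, -3.4, 14.1, 15.2, 18.1, -3.4, 14.1])

```text
clock: 58.05
tcp_pos: [0.6155, -0.1538, 0.0858]
orientation: [-2.259, -2.176, 0.005]
contact_force: [-0.8, -0.7, -4.4]
grip_width: 0.0335
gripper_force: 111.1
```

Call:
move_arm(rows=[0, 0, 0, 0, 0, 0, 0, 0])

```text
clock: 58.3
tcp_pos: [0.6178, -0.1557, 0.0891]
orientation: [2.264, 2.177, 0.001]
contact_force: [0.3, -0.6, -3.4]
grip_width: 0.0339
gripper_force: 111.1
```

```bash
python3 -c "
from h import *
snap('wrist','w20');go(.6190,-.1555,.068,-2.2)
p=cam('w20');hsv=cv2.cvtColor(cv2.imread('pics/raw_w20.png'),cv2.COLOR_BGR2HSV)
S,V=hsv[:,:,1],hsv[:,:,2]
xs=np.arange(.57,.67,.0003)
def scan(y,z,f):
    uv=proj(p,np.c_[xs,0*xs+y,0*xs+z]).astype(np.float32);s=cv2.remap(S,uv[:,0],uv[:,1],1)[:,0];v=cv2.remap(V,uv[:,0],uv[:,1],1)[:,0]
    k=np.where(f(s.astype(int),v.astype(int)))[0];print(y,z,xs[k.min()].round(4),xs[k.max()].round(4),'mid',((xs[k.min()]+xs[k.max()])/2).round(4))
for y in(-.08,-.07,-.055):scan(y,.027,lambda s,v:(v>130)&(s<60))
o=r.get_obs();zc=o['tcp_pos'][2]-.055+.032
for y in(-.122,-.126,-.13):scan(y,zc,lambda s,v:(s>85)&(np.abs(xs-.618)<.042))
"
```

```text
t 58.35 tcp [ 0.6179 -0.1555  0.089 ] phi -2.23 tilt [ 0.001 -0.    -1.   ] shift [0.01 0.11 2.1 ] twist -0.0 grip 0.0339 111.1 F [-0.4  0.4 -3.2] j7 0.62
-0.08 0.027 0.5823 0.6363 mid 0.6093
-0.07 0.027 0.6069 0.6369 mid 0.6219
-0.055 0.027 0.6078 0.6375 mid 0.6226
-0.122 0.06599692837052307 0.5763 0.66 mid 0.6181
-0.126 0.06599692837052307 0.5763 0.66 mid 0.6181
-0.13 0.06599692837052307 0.5763 0.66 mid 0.6181
```

Call:
move_arm(rows=[0, 0.1, 0.5, 0, 0, 0.1, 1.5, 0, 0, 0.1, 2.1, 0, 0, 0.1, 2.1, 0, 1, 0.1, 2.1, 0, 2, 0.1, 2.1, 0, 3, 0.1, 2.1, 0, 4, 0.1, 2.1, 0, 5, 0.1, 2.1, 0, 5, 0.1, 2.1, 0])

```text
clock: 59.6
tcp_pos: [0.621, -0.1026, 0.0671]
orientation: [-2.26, -2.18, -0.002]
contact_force: [0.2, 2.7, 2.4]
grip_width: 0.034
gripper_force: 112.0
```

Call:
move_arm(rows=[0, 0, 0, 0, 0, 0, 0, 0, 0, 0, 0, 0, 0, 0, 0, 0, 0, 0, 0.3, 0, 0, 0, 0.3, 0], fingers=1)

```text
clock: 60.35
tcp_pos: [0.6203, -0.105, 0.0637]
orientation: [-2.263, -2.178, 0.0]
contact_force: [0.9, 0.3, 0.4]
grip_width: 0.0855
gripper_force: 0.0
```

Call:
move_arm(rows=[0, 0, 0, 0, 0, 0, 0, 0, 0, 0, 0, 0, 0, 0, 0, 0, 0, 0, 0, 0, 0, 0, 0, 0, 0, 0, 0, 0], fingers=0, newtons=115)

```text
clock: 61.22
tcp_pos: [0.6211, -0.1052, 0.0647]
orientation: [2.263, 2.178, 0.001]
contact_force: [1.2, 0.5, 6.1]
grip_width: 0.0337
gripper_force: 115.6
```

Call:
move_arm(rows=[0.5, 0, 0, 0, 1, 0, 0, 0, 1.5, 0, 0, 0, 2, 0, 0, 0, 2.5, 0, 0, 0])

```text
clock: 61.85
tcp_pos: [0.6216, -0.0834, 0.0649]
orientation: [2.264, 2.173, -0.003]
contact_force: [-0.7, -5.7, 6.0]
grip_width: 0.0338
gripper_force: 115.8
```

Call:
move_arm(rows=[0.5, 0, 0, 0, 1, 0, 0, 0, 1.5, 0, 0, 0, 2, 0, 0, 0, 2.5, 0, 0, 0, 3, 0, 0, 0, 3, 0, 0, 0])

```text
clock: 62.72
tcp_pos: [0.6232, -0.0479, 0.0647]
orientation: [-2.261, -2.179, -0.003]
contact_force: [-0.5, 3.9, 10.4]
grip_width: 0.0338
gripper_force: 116.6
```

```bash
python3 -c "
from h import *
snap('wrist','w21');go(.6240,-.039,.065,-2.3)
carriers('w21')"
```

```text
t 62.77 tcp [ 0.6232 -0.0477  0.0647] phi -2.1 tilt [ 0.     0.003 -1.   ] shift [ 0.87  0.05 -0.03] twist 0.2 grip 0.0339 116.6 F [-0.7  4.4  9.6] j7 0.48
-0.026 seen -0.164 0.069 [(np.float64(-0.1205), np.float64(-0.107)), (np.float64(-0.069), np.float64(-0.001)), (np.float64(0.0095), np.float64(0.0685))]
0.026 seen -0.166 0.067 [(np.float64(-0.1225), np.float64(-0.0025)), (np.float64(0.007), np.float64(0.067))]
```

Call:
move_arm(rows=[0.2, 0, 0, 0, 0.2, 0, 0, 0])

```text
clock: 63.02
tcp_pos: [0.6233, -0.0469, 0.0646]
orientation: [-2.262, -2.179, -0.002]
contact_force: [-0.4, 1.8, 7.4]
grip_width: 0.0336
gripper_force: 116.0
```

Call:
move_arm(rows=[0, 0, 0, 0, 0, 0, 0, 0, 0, 0, 0, 0, 0, 0, 0, 0, 0, 0, -5, 0, 0, 0, -10, 0, 0, 0, -15, 0, 4, 0, -15, 0, 4, 0, -15, 0, 4, 0, -15, 0], fingers=1)

```text
clock: 64.28
tcp_pos: [0.6238, -0.0083, 0.2138]
orientation: [-2.263, -2.179, 0.001]
contact_force: [-0.7, -0.1, -0.7]
grip_width: 0.085
gripper_force: 0.0
```

```bash
python3 -c "
from h import *
snap('wrist','w22');snap('top','top22');go(.51,.35,.2,60)
carriers('w22')"
```

```text
t 64.38 tcp [ 0.6238 -0.0094  0.2138] phi -2.28 tilt [-0.001 -0.001 -1.   ] shift [ 35.46 -12.8    1.37] twist -62.3 grip 0.0851 0.0 F [-0.5 -0.5 -0.4] j7 0.3
-0.026 seen -0.2 0.141 [(np.float64(-0.2), np.float64(-0.187)), (np.float64(-0.0785), np.float64(0.0035)), (np.float64(0.0095), np.float64(0.089)), (np.float64(0.097), np.float64(0.1405))]
0.026 seen -0.2 0.139 [(np.float64(-0.2), np.float64(-0.1895)), (np.float64(-0.0805), np.float64(0.0015)), (np.float64(0.007), np.float64(0.0865)), (np.float64(0.0945), np.float64(0.1385))]
```

Call:
move_arm(rows=[3, -1.5, 0, 0, 7.5, -3, 0, 0, 12, -5, 0, 0, 16.5, -7, 0, 0, 21, -9, 0, 0, 25.5, -11, 0, 0, 30, -13, 0, 0, 34, -14.3, 0, 0, 35.6, -14.3, 0, 0, 35.6, -14.3, 0, 0], fingers=0)

```text
clock: 65.62
tcp_pos: [0.4955, 0.3527, 0.2139]
orientation: [2.262, 2.178, -0.001]
contact_force: [0.4, -0.9, -0.6]
grip_width: 0.0004
gripper_force: 0.0
```

Call:
move_arm(rows=[0, 0, 0, 0, 0, 0, 4, 0, 0, 0, 8, 0, 0, 0, 11, 0, 0, 0, 13, 0, 0, 0, 13, 0, 0, 0, 13, 0])

```text
clock: 66.5
tcp_pos: [0.496, 0.3529, 0.0853]
orientation: [2.264, 2.177, 0.003]
contact_force: [-0.0, 0.2, -0.4]
grip_width: 0.0003
gripper_force: 0.0
```

```bash
python3 -c "
from h import *
go(.54,.357,.084);go(.61,.367,.084)
snap('side','s23')"
```

```text
t 66.5 tcp [0.496  0.3529 0.0853] phi -2.24 tilt [ 0.002  0.001 -1.   ] shift [0.58 4.38 0.14] twist 0 grip 0.0003 0.0 F [-0.   0.2 -0.4] j7 -0.22
t 66.5 tcp [0.496  0.3529 0.0853] phi -2.24 tilt [ 0.002  0.001 -1.   ] shift [ 1.85 11.34  0.15] twist 0 grip 0.0003 0.0 F [-0.   0.2 -0.4] j7 -0.22
```

Call:
move_arm(rows=[0.2, 1.2, 0, 0, 0.4, 2.4, 0, 0, 0.6, 3.6, 0, 0, 0.8, 4.8, 0, 0, 1, 6, 0, 0, 1.2, 7.2, 0, 0, 1.4, 8.4, 0, 0, 1.5, 9.4, 0, 0, 1.6, 10, 0, 0, 1.6, 10, 0, 0])

```text
clock: 67.8
tcp_pos: [0.6074, 0.366, 0.0939]
orientation: [2.259, 2.169, 0.033]
contact_force: [7.4, -1.8, 34.1]
grip_width: -0.0001
gripper_force: 16.0
```

```bash
python3 -c "
from h import *
np.set_printoptions(precision=4,suppress=True)
go(.61,.367,.084)
for n in('side','top'):
    p=snap(n,n[0]+'24');g=cv2.imread(f'pics/raw_{n[0]}24.png');b=cv2.imread('pics/raw_s9.png' if n=='side' else 'pics/raw_top0.png')
    for ang in(0,.5,.7,.85,1.0):
        c=np.array([.5932,.3603,.022])+.08*np.array([np.sin(ang-.5)*.99,np.sin(ang-.5)*.14,np.cos(ang-.5)])
        uv=proj(p,c)[0];u,v=uv.round().astype(int);print(n,ang,uv.round(1),g[v-2:v+3,u-2:u+3].mean().round(),b[v-2:v+3,u-2:u+3].mean().round())
"
```

```text
t 67.8 tcp [0.6074 0.366  0.0939] phi -2.32 tilt [ 0.022  0.007 -1.   ] shift [0.1  0.23 0.99] twist 0 grip -0.0001 16.0 F [ 7.4 -1.8 34.1] j7 -0.18
side 0 [227.3 359.2] 152.0 18.0
side 0.5 [202.6 358.7] 93.0 109.0
side 0.7 [192.7 359.9] 52.0 102.0
side 0.85 [185.8 361.2] 65.0 99.0
side 1.0 [179.5 363. ] 79.0 98.0[ WARN:0@4.736] global loadsave.cpp:275 findDecoder imread_('pics/raw_top0.png'): can't open/read file: check file path/integrity
Traceback (most recent call last):
TypeError: 'NoneType' object is not subscriptable
```

Call:
move_arm(rows=[0, 0, -3, 0, 0, 0, -7, 0, 0, -4, -9, 0, 0, -10, -9, 0, 0, -13, -9, 0, 0, -13, -9, 0])

```text
clock: 68.65
tcp_pos: [0.4636, 0.3712, 0.174]
orientation: [-2.259, -2.181, 0.001]
contact_force: [0.9, -0.0, 0.6]
grip_width: 0.0001
gripper_force: 0.0
```

```bash
python3 -c "
from h import *
np.set_printoptions(precision=4,suppress=True)
go(.61,.367,.084)
B={}
for n in('side','top','wrist'):
    p=snap(n,n[0]+'25');g=cv2.imread(f'pics/raw_{n[0]}25.png').max(2)
    out=[]
    for ang in np.arange(0,1.05,.1):
        c=np.array([.5932,.3603,.022])+.08*np.array([np.sin(ang-.5)*.99,np.sin(ang-.5)*.14,np.cos(ang-.5)])
        u,v=proj(p,c)[0].round().astype(int);out.append((round(ang,1),int(u),int(v),int(g[v-1:v+2,u-1:u+2].mean()) if 1<v<418 and 1<u<558 else None))
    print(n,out)
"
```

```text
t 68.65 tcp [0.4636 0.3712 0.174 ] phi -2.03 tilt [-0.002  0.001 -1.   ] shift [ 0.09 14.67  8.97] twist 0 grip 0.0001 0.0 F [ 0.9 -0.   0.6] j7 -0.36
side [(np.float64(0.0), 227, 359, 207), (np.float64(0.1), 223, 359, 211), (np.float64(0.2), 218, 358, 220), (np.float64(0.3), 213, 358, 211), (np.float64(0.4), 208, 358, 227), (np.float64(0.5), 203, 359, 168), (np.float64(0.6), 198, 359, 159), (np.float64(0.7), 193, 360, 22), (np.float64(0.8), 188, 361, 33), (np.float64(0.9), 184, 362, 33), (np.float64(1.0), 179, 363, 134)]
top [(np.float64(0.0), 159, 175, 129), (np.float64(0.1), 158, 172, 131), (np.float64(0.2), 158, 170, 118), (np.float64(0.3), 157, 167, 135), (np.float64(0.4), 157, 164, 132), (np.float64(0.5), 156, 161, 153), (np.float64(0.6), 156, 159, 119), (np.float64(0.7), 156, 156, 54), (np.float64(0.8), 156, 154, 53), (np.float64(0.9), 156, 152, 65), (np.float64(1.0), 156, 149, 178)]
wrist [(np.float64(0.0), 405, 227, 164), (np.float64(0.1), 417, 227, 162), (np.float64(0.2), 430, 227, 126), (np.float64(0.3), 442, 226, 125), (np.float64(0.4), 454, 224, 127), (np.float64(0.5), 466, 222, 118), (np.float64(0.6), 477, 220, 80), (np.float64(0.7), 488, 218, 20), (np.float64(0.8), 497, 215, 27), (np.float64(0.9), 505, 212, 31), (np.float64(1.0), 512, 208, 27)]
```

Call:
move_arm(rows=[-0.9, 1, 4, 0, -0.9, 2, 8, 0, -0.9, 3, 10.2, 0, -0.9, 5, 10.2, 0, -0.9, 7, 10.2, 0, -0.8, 8.5, 10.2, 0, -0.7, 10, 10.2, 0, -0.6, 11, 10.2, 0, -0.6, 12, 10.2, 0, -0.6, 12, 10.2, 0])

```text
clock: 70.05
tcp_pos: [0.5858, 0.3594, 0.0722]
orientation: [2.264, 2.178, 0.0]
contact_force: [0.0, 1.1, -0.7]
grip_width: -0.0
gripper_force: 0.0
```

Call:
move_arm(rows=[0, 0.4, 0, 0, 0, 0.8, 0, 0, 0, 1.2, 0, 0, 0, 1.2, 0, 0])

```text
clock: 70.55
tcp_pos: [0.5976, 0.3591, 0.0722]
orientation: [2.263, 2.178, 0.001]
contact_force: [0.6, -0.4, 0.0]
grip_width: -0.0001
gripper_force: 0.1
```

Call:
move_arm(rows=[0.1, 0.4, 0, 0, 0.1, 0.8, 0, 0, 0.1, 1.0, 0, 0, 0.1, 1.0, 0, 0])

```text
clock: 71.05
tcp_pos: [0.6076, 0.3597, 0.0722]
orientation: [2.263, 2.178, 0.001]
contact_force: [-0.0, 0.6, -0.2]
grip_width: 0.0004
gripper_force: 0.0
```

Call:
move_arm(rows=[0.05, 0.3, 0, 0, 0.1, 0.6, 0, 0, 0.1, 0.8, 0, 0, 0.1, 0.8, 0, 0])

```text
clock: 71.55
tcp_pos: [0.6095, 0.3599, 0.0714]
orientation: [-2.257, -2.174, 0.016]
contact_force: [-19.7, -3.4, 12.5]
grip_width: -0.0
gripper_force: 11.0
```

```bash
cat > ball.py <<'E'
from h import *
C={}
for n,(u0,v0,u1,v1) in(('side',(165,335,240,380)),('top',(145,135,180,185))):
    p=snap(n,n[0]+'26');g=cv2.imread(f'pics/raw_{n[0]}26.png').max(2)
    k,lab,st,ce=cv2.connectedComponentsWithStats((g[v0:v1,u0:u1]<62).astype(np.uint8))
    print(n,[(st[i,4],(ce[i]+[u0,v0]).round(1).tolist(),st[i,:4].tolist()) for i in range(1,k) if st[i,4]>15])
    for a in(.8,.9,1.):
        c=np.array([.5932,.3603,.022])+.08*np.array([np.sin(a-.5)*.99,np.sin(a-.5)*.14,np.cos(a-.5)]);print(a,proj(p,c).round(1))
go(.61,.367,.084)
E
python3 ball.py
```

```text
side [(np.int32(1600), [191.7, 348.9], [0, 0, 61, 39]), (np.int32(73), [211.4, 375.3], [41, 35, 10, 10])]
0.8 [[188.  360.7]]
0.9 [[183.6 361.8]]
1.0 [[179.5 363. ]]
top [(np.int32(371), [151.1, 150.7], [0, 0, 15, 35])]
0.8 [[156.1 153.8]]
0.9 [[156.2 151.6]]
1.0 [[156.4 149.5]]
t 71.65 tcp [0.6095 0.3599 0.0714] phi -2.14 tilt [-0.013 -0.002 -1.   ] shift [ 0.71  0.01 -1.26] twist 0 grip -0.0001 10.9 F [-17.5  -4.6  11.6] j7 -0.16
```

Call:
move_arm(rows=[0, -1, 0, 0, 0, -4, 0, 0, 0, -8, 0, 0, 0, -13, -3, 0, 0, -15, -9, 0, 0, -15, -12, 0, 0, -15, -12, 0])

```text
clock: 72.53
tcp_pos: [0.467, 0.3674, 0.1949]
orientation: [-2.263, -2.179, -0.01]
contact_force: [0.4, 0.7, 0.2]
grip_width: 0.0002
gripper_force: 0.0
```

```bash
python3 ball.py
python3 - <<'E'
from h import *
np.set_printoptions(precision=4,suppress=True)
# same threshold on the initial top/side frames (lever at 0), for reference
for n,f,(u0,v0,u1,v1) in(('side','pics/side0.png',(200,340,250,380)),('top','pics/top0.png',(145,150,180,185))):
    g=cv2.imread(f).max(2);k,l,st,ce=cv2.connectedComponentsWithStats((g[v0:v1,u0:u1]<62).astype(np.uint8))
    print('ref',n,[(st[i,4],(ce[i]+[u0,v0]).round(1).tolist()) for i in range(1,k) if st[i,4]>15],proj(r.camera_params(n),[.5932-.08*np.sin(.5)*.99,.3603-.08*np.sin(.5)*.14,.022+.08*np.cos(.5)]))
# brush check and movements from a top view
E
```

```text
side [(np.int32(208), [178.3, 365.0], [6, 22, 16, 17]), (np.int32(52), [212.0, 375.5], [42, 35, 9, 10])]
0.8 [[188.  360.7]]
0.9 [[183.6 361.8]]
1.0 [[179.5 363. ]]
top [(np.int32(25), [156.1, 149.0], [9, 12, 5, 6])]
0.8 [[156.1 153.8]]
0.9 [[156.2 151.6]]
1.0 [[156.4 149.5]]
t 72.62 tcp [0.4654 0.3664 0.1919] phi -2.18 tilt [ 0.     0.001 -1.   ] shift [ 0.6  14.45 10.8 ] twist 0 grip 0.0001 0.0 F [0.7 0.4 0.1] j7 -0.37
ref side [(np.int32(218), [226.3, 364.0]), (np.int32(20), [210.6, 371.0])] [[227.2659 359.2071]]
ref top [(np.int32(24), [157.6, 174.7])] [[158.6808 175.0911]]
```

Run:
```python
from h import *
a=cv2.imread('pics/side0.png');b=cv2.imread('pics/raw_s26.png')
for n,(u0,v0,u1,v1) in(('brush',(265,285,310,355)),('pot',(270,240,312,285)),('bottle',(130,328,170,372)),('jar',(222,105,255,142))):
    m=cv2.matchTemplate(b[v0-8:v1+8,u0-8:u1+8],a[v0:v1,u0:u1],cv2.TM_CCOEFF_NORMED);_,v,_,l=cv2.minMaxLoc(m);print(n,round(v,3),np.array(l)-8)
np.save('pics/t26.npy',r.camera_params('top'),allow_pickle=True);carriers('t26')
```

```text
brush 0.049 [ 0 -8]
pot 0.311 [5 8]
bottle 0.99 [0 0]
jar 0.184 [-8  8]
-0.026 seen -0.2 0.18 [(np.float64(-0.08), np.float64(0.0035)), (np.float64(0.008), np.float64(0.0915)), (np.float64(0.095), np.float64(0.1775))]
0.026 seen -0.2 0.18 [(np.float64(-0.079), np.float64(-0.0005)), (np.float64(0.007), np.float64(0.0875)), (np.float64(0.0935), np.float64(0.1755))]
```

Call:
move_arm(rows=[-4, 0, -2, 0, -8, 2, -2, 0, -12, 5, -2, 0, -16, 8, -2, 0, -20, 11, -2, 0, -24, 13, -2, 0, -28, 15, -2, 0, -32, 15.5, -2, 0, -35, 15.5, -2, 0, -35, 15.5, -2, 0])

```text
clock: 73.88
tcp_pos: [0.606, 0.0068, 0.211]
orientation: [-2.27, -2.172, 0.004]
contact_force: [-0.8, 0.4, -0.2]
grip_width: 0.0002
gripper_force: 0.0
```

Run:
```python
from h import *
import time
go(.6,0,.2);snap('wrist','w27');carriers('w27')
```

```text
t 73.88 tcp [0.606  0.0068 0.211 ] phi -2.53 tilt [-0.002 -0.002 -1.   ] shift [-0.71 -0.57  1.1 ] twist 0 grip 0.0002 0.0 F [-0.8  0.4 -0.2] j7 0.26
-0.026 seen -0.2 0.154 [(np.float64(-0.0705), np.float64(0.004)), (np.float64(0.009), np.float64(0.089)), (np.float64(0.097), np.float64(0.154))]
0.026 seen -0.2 0.152 [(np.float64(-0.103), np.float64(0.002)), (np.float64(0.005), np.float64(0.0865)), (np.float64(0.095), np.float64(0.152))]
```

Call:
move_arm(rows=[0, 0, 0, 0, 0, 0, 0, 0, 0, 0, 0, 0, 0, 0, 0, 0])

```text
clock: 74.42
tcp_pos: [0.607, 0.011, 0.2121]
orientation: [2.263, 2.179, 0.0]
contact_force: [0.8, -0.5, 0.7]
grip_width: 0.0003
gripper_force: 0.0
```

Run:
```python
from h import *
snap('side','s28');a=cv2.imread('pics/side0.png');b=cv2.imread('pics/raw_s28.png')
for n,(u0,v0,u1,v1) in(('brush',(265,285,310,355)),('pot',(270,240,312,285)),('bottle',(130,328,170,372)),('jar',(222,105,255,142))):
    m=cv2.matchTemplate(b[v0-8:v1+8,u0-8:u1+8],a[v0:v1,u0:u1],cv2.TM_CCOEFF_NORMED);_,v,_,l=cv2.minMaxLoc(m);print(n,round(v,3),np.array(l)-8)
```

```text
brush 0.98 [0 0]
pot 0.949 [0 0]
bottle 0.968 [0 0]
jar 0.194 [0 0]
```

```bash
python3 -c "
from bench import r
print(r.hand_in())"
```

```text
the job is handed in; nothing more can be done
None
```

I handed the job in at about 74 s, and no verdict came back: the rail is greased, the brush is back in its stand, all three movements measured home at stations 1–3, and the lever is fully thrown; the pot and bottle stand, but the arm hid the jar in the last check.

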